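# Load a vial and lock the shaker carrier

## Task

Take the vial out of the slanted stand and seat it fully down in the empty hole of the metal carrier on the shaker. Then slide the carrier back along its rails until it is fully home against the back stop, and last lift the latch arm by its knob, swing it over the keeper on the carrier and let it drop fully into the keeper's notch. Leave the other vial seated in its hole and do not disturb the rubber stopper and the tape roll on the bench.

Things in the scene. Friction and masses are not known exactly. Their poses are not given: they have to be found in the camera images.
- vial_mid (a point): The vial to load: glass, black cap, 25 mm diameter, 50 mm long, 30 g. Point on its axis half-way up; z axis along it towards the cap. It starts loosely (about 1 mm play) in the middle of three pockets of the white slanted stand, leaning 25 degrees; 30 mm stick out, 20 mm are in the pocket. Draw it out along its own axis.
- stand: Fixed white vial stand, 85 x 130 mm, about 55 mm high. Origin under its centre on the bench. Its 126 x 58 mm face is inclined 25 degrees, so that the pockets and the vial lean towards the stand's -x; pockets lie in a row along its y axis, 42 mm apart, each 20 mm deep square to the face.
- carrier: Loose metal block, 90 (x) x 130 (y) x 30 mm high, 0.45 kg, between the shaker's rails (2.5 mm play), sliding along the shaker's x. Origin: centre of underside; front face x = -45 mm. Two holes in its top, 28 mm wide, 20 mm deep, at x = 18, y = -31 (free) and +31 mm (other vial). A seated vial's middle is 35 mm above the origin. Starts 30 to 50 mm short of home; push its front face low, 5 to 10 N.
- free_hole (a point): Centre of the mouth of the carrier's empty hole, level with its top face; moves with the carrier.
- keeper_notch (a point): Middle of the floor of the keeper's notch, on the carrier (x = -30 mm, y = 28 mm, 36 mm above its underside). The keeper is a small steel U, 16 mm along y, whose two cheeks rise 15 mm above the notch floor, 18 mm apart along x, each 6 mm thick.
- shaker: Fixed bench shaker, about 206 x 206 mm, deck 45 mm above the bench (= above this origin, which lies under its centre). x points away from the operator's side. Two 14 mm high rails run along x; the back stop, 28 mm high, stands across the far end. The carrier is home, touching the stop, when its origin is at x = 35 mm, y = 0 in this frame.
- latch_pivot (a point): On the axis of the vertical post of the latch, at the shaker's x = 5 mm, y = 88 mm, 82 mm above the bench; its top end is 142 mm above the bench. The latch arm turns round this post and rises on it.
- latch_lift (a joint): How far the latch arm is lifted, m: 0 fully down, at most 0.045. Gravity brings it down (about 1.3 N). Down, the arm's underside is 82 mm above the bench, 14 mm below the tops of the keeper's cheeks, so lift it 20 to 30 mm to pass over.
- latch_swing (a joint): Angle of the latch arm about its post, rad: 0 = pointing to the shaker's -x (open), growing anticlockwise seen from above, 1.571 = pointing to the shaker's -y, across the carrier and in line with the notch of a carrier that is home; stops at 1.75. It turns lightly and stays where it is left. Starts at 0 to 0.35.
- knob_mid (a point): The latch knob's middle: an upright black round knob, 14 mm diameter, 38 mm high, at the free end of the steel arm (10 x 10 mm section), 95 mm from the post's axis. The point is 37 mm above the underside of the arm; the knob reaches from 16 to 54 mm above that underside. Being round it can be held with any finger direction and turns between the fingers.
- other_vial_mid (a point): Middle of the other vial (same size, white cap), which is seated in the carrier's second hole from the start and rides along.
- bung: Bystander: red rubber stopper, 32 x 26 mm high, in front of the equipment. Origin under it.
- tape: Bystander: roll of white tape lying flat, 52 x 19 mm, in front of the equipment. Origin under it.
There are look-alikes about, which are no part of the job. Of the things that look like the part that bears vial_mid, the largest one is meant.

How it is judged:
On the way, in this order (a step that is already met when the one before it is completed fails the run):
1. the vial is seated upright in the carrier's free hole and let go, the carrier not yet home (x of vial_mid in the frame of carrier between 0.014 and 0.022 m and y of vial_mid in the frame of carrier between -0.035 and -0.027 m and z of vial_mid in the frame of carrier below 0.038 m and angle between the z axis of vial_mid and the z axis of carrier, either way round below 0.15 rad and contact force between the fingers and vial below 0.1 N and x of carrier in the frame of shaker below 0.025 m), for 0.2 s.
2. the carrier is home against the back stop, the latch not yet over it (x of carrier in the frame of shaker above 0.032 m and z of carrier in the frame of shaker below 0.048 m and value of joint latch_swing below 1.1 rad), for 0.2 s.
3. the latch arm is lifted higher than the keeper (value of joint latch_lift above 0.015 m), for 0.1 s.
At the end, for the whole second after the job is handed in: Both vials stand upright (within 9 degrees) and fully down (within 3 mm, within 4 mm of the hole's centre) in the carrier's holes, the carrier is within 3 mm of home against the back stop, and the latch arm lies fully down (within 3 mm) in the keeper's notch (swing 1.44 to 1.70 rad); all at rest (x of vial_mid in the frame of carrier between 0.014 and 0.022 m and y of vial_mid in the frame of carrier between -0.035 and -0.027 m and z of each of vial_mid, other_vial_mid in the frame of carrier below 0.038 m and angle between the z axis of each of vial_mid, other_vial_mid and the z axis of carrier, either way round below 0.15 rad and x of other_vial_mid in the frame of carrier between 0.014 and 0.022 m and y of other_vial_mid in the frame of carrier between 0.027 and 0.035 m and x of carrier in the frame of shaker above 0.032 m and z of carrier in the frame of shaker below 0.048 m and value of joint latch_lift below 0.003 m and value of joint latch_swing between 1.44 and 1.7 rad and linear speed of carrier below 0.01 m/s and linear speed of vial below 0.02 m/s); the robot touches nothing.
It fails at once if a bystander (stopper, tape roll) is moved by more than 25 mm (distance of any of bung, tape from where it was at the start of the episode above 0.025 m).
It fails at once if the other vial is lifted out of its hole (z of other_vial_mid in the frame of carrier above 0.05 m).
It also fails if it takes over 59 s, if anything falls off the work surface, if the arm or the gripper's body presses on something with over 40 N, if the wrist force passes 120 N, or if a joint passes its speed limit or range.

## Robot

A 7-joint arm with a two-finger parallel gripper is mounted at the origin on a cart in front of the work surface, level with it; the furniture and walls round the work are solid. World frame = base frame: x ahead of the robot, y to its left, z up, the work surface at z = 0. Lengths are in m, angles in rad, forces in N, time in s.
With the tool pointing down it reaches from about 0.375 to 0.925 m from the base axis. Payload 3.1 kg.
Tool frame: the origin (TCP) lies midway between the tips of the shut fingers; the grasp point (between the pads) lies 19 mm behind it (grip_depth is the distance from the TCP to the grasp point, in m); z points along the fingers, y is the direction in which the jaws open and shut (so a half turn about z gives the same grasp; the last joint's range is limited). The gripper opens to 85 mm and grips with 20 to 120 N. Pads are 22 mm wide; open, the fingers measure 114 mm over their backs; the gripper's body (76 mm by 85 mm) begins 54 mm behind the grasp point. The pads swing forward as they close: fully open they stand 13 mm farther back than shut.
Start: joints at [-1.417, 0.383, 0.044, 1.598, -0.018, 1.161, -0.05], TCP at [0.162, 0.63, 0.231] pointing down, gripper open.
Joint ranges: [-2.61, 2.61], [-0.41, 2.15], [-1.48, 1.57], [0, 2.5], [-1.57, 4.71], [0.05, 1.97], [-2.85, 2.85]. Speed limits (rad/s): [2.79, 2.79, 3.14, 3.14, 3.14, 3.14, 3.14].

## Interface

Orientations are given as a 3x3 rotation matrix whose columns are the frame's x, y, z axes.
In Python, from station import * gives the robot as it stands. The module is installed in compiled form; this text tells all that it offers.
- The arm moves only by the tool play_rows, never from a script. Its argument "commands" is a list of rows, each a list of 6 numbers: the shift along the tool's x, y, z in mm, then the turn, a rotation vector about the tool's x, y, z in rad. A call has 1 to 20 rows; each row is the pose to reach, as a shift and turn from the pose measured when the call began, along the tool's axes at that moment; what a row does not reach only later rows make up. A row lasts 1/12 s, in which the tool goes at most 41.7 mm and 7.16 degrees, less where a joint would pass 70% of its speed; a pose out of reach is approached as far as the arm can. A call with a gripper value outside its range is refused whole. "fingers" is the closure, from 0 (fully open) to 1 (shut), set as the call begins (left out, the last holds). The fingers move at their own pace and stop on an object; the grip force is fixed at half the most. Time passes only in rows, so rows that repeat a pose let the fingers close. It gives the time, the measured TCP pose, the force and the opening at its end, in the units of the state.
- state(): the state, without advancing time (a new reading comes with each control period).
- read_camera(name): name is "scene" or "side" or "wrist"; returns (picture, depth): 480x640x3 uint8, red, green, blue; 480x640 float32, m along the optical axis (not along the pixel's ray), 0 where there is no reading.
- camera_model(name): a dict with "K" (3x3 intrinsics, pixels), "k1" (the pictures are not rectified: a ray, as slopes to the right and down, at radius r is drawn at 1 + k1 r^2 times it, then the intrinsics apply), "T" (4x4, takes a point from camera to world coordinates). Camera axes: x right, y up, looking along -z (the intrinsics and any distortion apply to the point x, -y, -z); pixel columns grow to the right and rows downward; lengths in m; the calibration is good to about 2 mm. A picture is of the moment at which its call begins: read the wrist's pose just before it. camera_model takes no time and is no camera call; for the wrist camera it gives the pose at the moment of the call.
- finish_job(): hands the job in, once; it reports no verdict.
The state is a dict: "t": time; "joint_positions": joint angles; "joint_velocities": joint speeds; "effort": joint torques, N m; "tcp_pos": TCP position; "orientation": TCP orientation; "wrist_force": force on the tool from outside, world axes, zero at the start; "wrist_torque": the same for the moment, N m; "grip_width": finger opening in m.
Only numpy, scipy, OpenCV 4.12 (cv2) and the standard library are available. Lean on these libraries where they do the work, as an engineer would, in place of code of your own. Each camera call takes 0.05 s, during which the arm holds its last target.

## Working session

There is one attempt and no reset: what is moved stays moved. The work goes in short steps, Python scripts to look and compute and a tool call to move; the robot and the scene stay as the last step left them, time stands still between calls to the robot, and variables do not carry over. Pictures are saved under pics/ and viewed, and the job is handed in when it is done.

Besides the shell and the picture viewer there is one more tool, called after "Call:" by a JSON object that holds its "op" and its "data", one argument or row to a line. play_rows: Moves the arm, as the interface text tells. Its arguments: {"type":"object","properties":{"commands":{"type":"array","items":{"type":"array","items":{"type":"number"}}},"fingers":{"type":"number"}},"required":["commands"]}

```bash
mkdir -p pics
cat > look.py <<'E'
import numpy as np, cv2, pickle, sys
from station import *
def grab(name,tag):
    cm=camera_model(name); p,d=read_camera(name)
    np.savez(f'{tag}.npz',p=p,d=d,K=cm['K'],k1=cm['k1'],T=cm['T'])
    cv2.imwrite(f'pics/{tag}.png',p[:,:,::-1]); return p,d,cm
E
python3 - <<'E'
from look import *
s=state(); print({k:np.round(v,3).tolist() for k,v in s.items()})
for n in ['scene','side','wrist']:
    p,d,cm=grab(n,n+'0'); print(n,np.round(cm['K'],1).tolist(),cm['k1'],np.round(cm['T'],3).tolist(),(d>0).mean())
E
```

```text
{'t': 0.0, 'joint_positions': [-1.417, 0.384, 0.044, 1.6, -0.018, 1.161, -0.05], 'joint_velocities': [0.001, 0.0, 0.003, -0.001, -0.0, 0.001, -0.001], 'effort': [-0.0, -43.346, 1.025, -24.951, 0.011, 0.011, -0.0], 'tcp_pos': [0.162, 0.629, 0.23], 'orientation': [[-0.968, 0.249, -0.001], [0.249, 0.968, -0.003], [-0.0, -0.003, -1.0]], 'wrist_force': [0.59, 0.203, -1.215], 'wrist_torque': [-0.007, 0.05, 0.009], 'grip_width': 0.085}
scene [[559.9, 0.0, 330.0], [0.0, 559.9, 238.0], [0.0, 0.0, 1.0]] 0.040618523492371446 [[0.614, 0.629, -0.476, 0.118], [-0.789, 0.495, -0.364, -0.131], [0.007, 0.599, 0.801, 0.762], [0.0, 0.0, 0.0, 1.0]] 0.9960481770833334
side [[473.6, 0.0, 315.8], [0.0, 473.6, 238.7], [0.0, 0.0, 1.0]] -0.10792826152112334 [[-0.873, 0.25, -0.419, 0.165], [-0.488, -0.444, 0.751, 0.839], [0.002, 0.86, 0.51, 0.526], [0.0, 0.0, 0.0, 1.0]] 0.9961100260416667
wrist [[341.6, 0.0, 325.7], [0.0, 341.6, 233.4], [0.0, 0.0, 1.0]] 0.011128404405123785 [[0.249, -0.917, -0.312, 0.081], [0.968, 0.235, 0.084, 0.65], [-0.003, -0.323, 0.947, 0.371], [0.0, 0.0, 0.0, 1.0]] 0.9961751302083334
```

View pics/scene0.png

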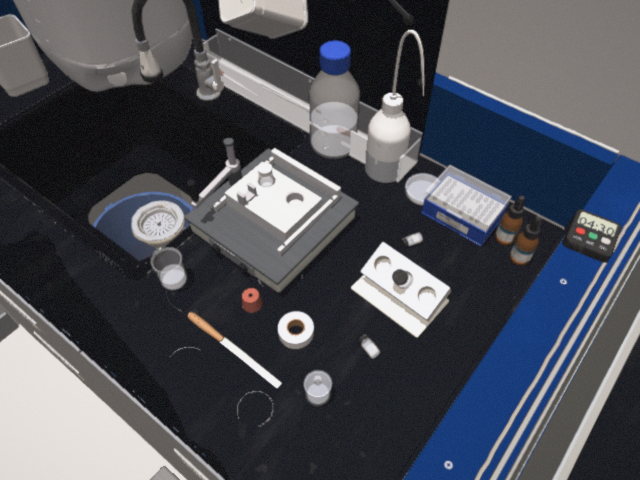

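View pics/side0.png

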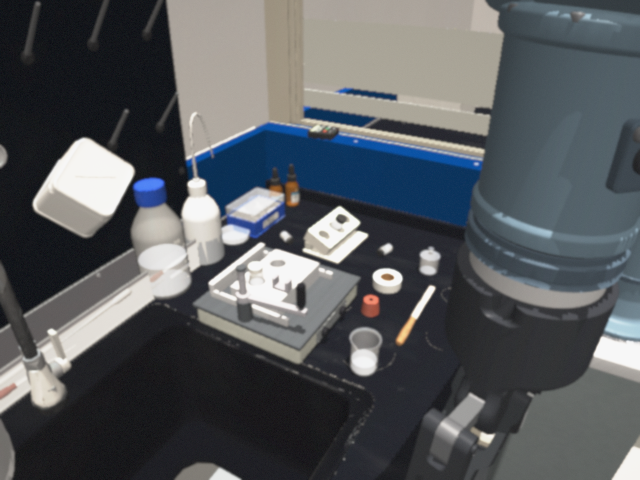

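View pics/wrist0.png

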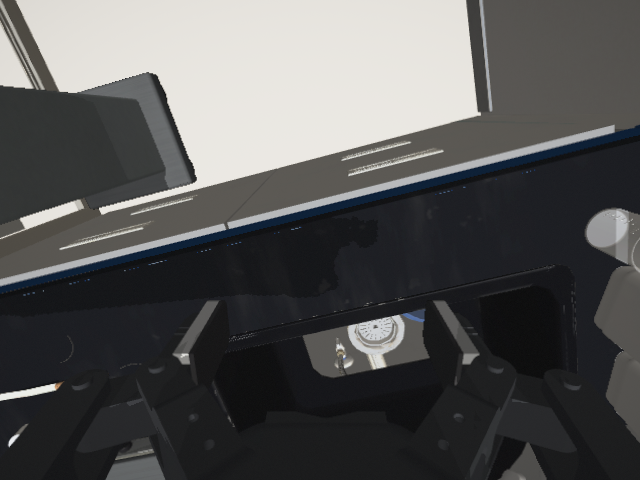

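The scene view shows the shaker at about (272,215), with the white stand at (402,285) and a black-capped vial in its middle pocket at (402,280). The red stopper is at (251,300) and the tape at (296,330). Candidate vials are the one in the stand and small ones lying at (412,240) and (370,346). The stand one is largest, so I'll enlarge to confirm it.

```bash
cat >> look.py <<'E'
def load(tag): return np.load(f'{tag}.npz')
def norm(z,uv):
    K=z['K'];k1=float(z['k1']);uv=np.atleast_2d(np.array(uv,float))
    x=(uv-[K[0,2],K[1,2]])/[K[0,0],K[1,1]]
    y=x.copy()
    for _ in range(20): y=x/(1+k1*(y**2).sum(1,keepdims=True))
    return y
def rays(z,uv):
    n=norm(z,uv);d=np.c_[n[:,0],-n[:,1],-np.ones(len(n))]
    return z['T'][:3,3],d@z['T'][:3,:3].T
def plane(z,uv,h):
    o,d=rays(z,uv); return o+d*((h-o[2])/d[:,2])[:,None]
def dep(z,uv):
    o,d=rays(z,uv); u=np.atleast_2d(uv).astype(int); return o+d*z['d'][u[:,1],u[:,0]][:,None]
def proj(z,P):
    P=np.atleast_2d(P);c=(P-z['T'][:3,3])@z['T'][:3,:3]; n=np.c_[c[:,0],-c[:,1]]/-c[:,2:3]
    n=n*(1+float(z['k1'])*(n**2).sum(1,keepdims=True)); return n*[z['K'][0,0],z['K'][1,1]]+[z['K'][0,2],z['K'][1,2]]
def cloud(z):
    v,u=np.mgrid[0:480,0:640]; uv=np.c_[u.ravel(),v.ravel()]; o,d=rays(z,uv)
    return (o+d*z['d'].ravel()[:,None]).reshape(480,640,3)
def crop(tag,x0,y0,x1,y1,s,out):
    im=cv2.imread(f'pics/{tag}.png')[y0:y1,x0:x1]; cv2.imwrite(f'pics/{out}.png',cv2.resize(im,None,fx=s,fy=s,interpolation=cv2.INTER_CUBIC))
E
python3 - <<'E'
from look import *
crop('scene0',170,130,470,360,2.6,'scene0c'); crop('side0',180,190,440,380,3,'side0c')
z=load('scene0')
P=cloud(z)
for uv in [(402,280),(395,255),(440,300),(400,300),(273,215),(200,230),(280,285),(350,215),(385,262),(427,293),(251,300),(296,330),(412,240),(370,346),(265,175),(230,145)]:
    print(uv,P[uv[1],uv[0]].round(3))
E
```

```text
(402, 280) [0.535 0.054 0.069]
(395, 255) [0.576 0.092 0.053]
(440, 300) [ 0.554 -0.003  0.046]
(400, 300) [0.528 0.048 0.028]
(273, 215) [0.506 0.279 0.077]
(200, 230) [0.429 0.371 0.043]
(280, 285) [0.438 0.209 0.024]
(350, 215) [0.612 0.205 0.031]
(385, 262) [0.572 0.105 0.027]
(427, 293) [0.564 0.022 0.027]
(251, 300) [0.389 0.225 0.027]
(296, 330) [0.402 0.149 0.002]
(412, 240) [0.643 0.099 0.015]
(370, 346) [0.443 0.042 0.016]
(265, 175) [0.547 0.33  0.1  ]
(230, 145) [0.535 0.388 0.14 ]
```

View pics/scene0c.png

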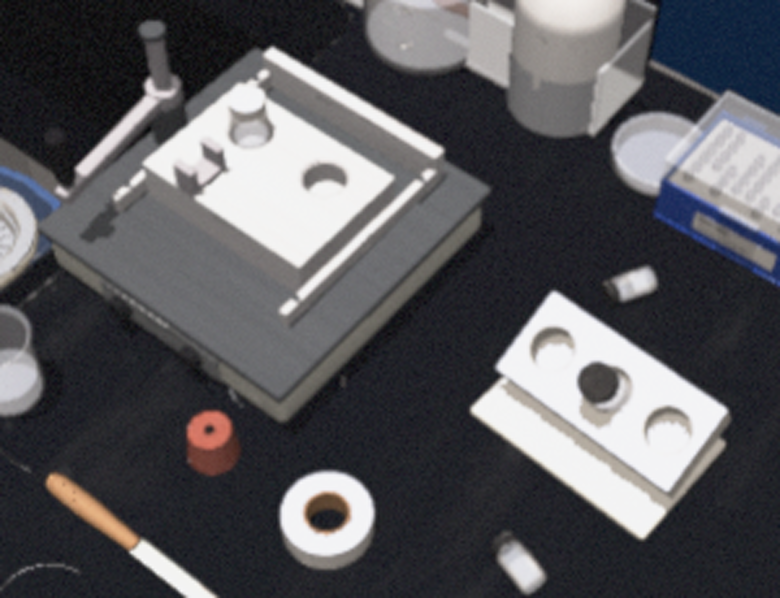

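View pics/side0c.png

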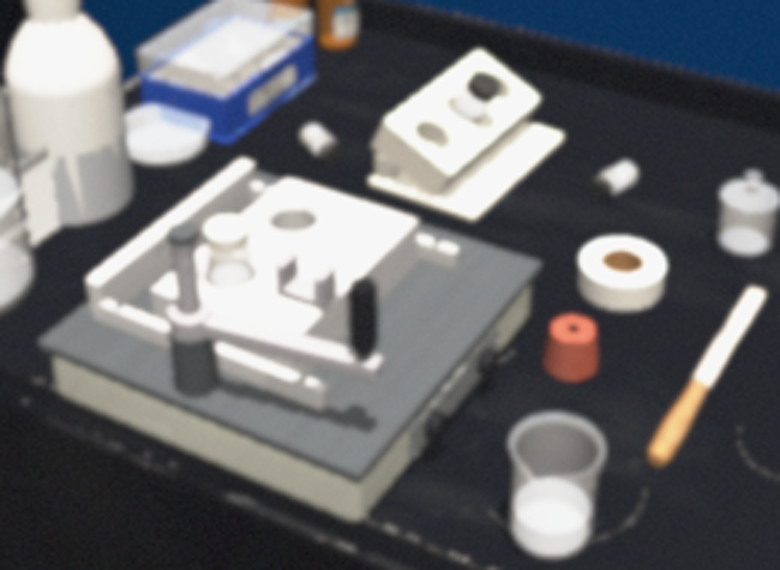

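Run:
```python
from look import *
z=load('scene0')
def pts(c,x0=170,y0=130,s=2.6): return [(a/s+x0,b/s+y0) for a,b in c]
print('deck corners L,F,R',plane(z,pts([(43,232),(284,398),(488,188),(258,52)]),.045).round(4).tolist())
print('carrier top  L,B?,R,F',plane(z,pts([(148,163),(252,88),(395,178),(298,265)]),.075).round(4).tolist())
print('hole',plane(z,pts([(325,178)]),.075).round(4))
print('rail right top ends',plane(z,pts([(288,305),(432,175)]),.059).round(4).tolist())
print('stop top',plane(z,pts([(272,50),(442,152)]),.073).round(4).tolist())
print('stand face low front L,R ; top R, top L', dep(z,pts([(505,365),(668,487),(722,418),(556,298)])).round(4).tolist())
print('base plate', plane(z,pts([(473,408),(642,535),(722,443)]),.006).round(4).tolist())
print('cap',dep(z,pts([(600,380)])).round(4), dep(z,pts([(155,35)])), plane(z,pts([(153,30)]),.142))
s=load('side0')
def ps(c): return [(a/3+180,b/3+190) for a,b in c]
print('side: post top',plane(s,ps([(183,232)]),.142),'knob mid',plane(s,ps([(363,320)]),.119),'knob top',plane(s,ps([(364,282)]),.136))
print('side deck',plane(s,ps([(40,343),(360,470),(540,265)]),.045).round(4).tolist())
print('hole side',plane(s,ps([(294,221)]),.075))
P=cloud(z); m=(P[...,2]>.035)&(P[...,2]<.052)&(P[...,0]>.35)&(P[...,0]<.7)&(P[...,1]>.17)&(P[...,1]<.5)
print(m.sum())
r=cv2.minAreaRect((P[m][:,:2]*1000).astype(np.float32)); print(r)
```

```text
deck corners L,F,R [[0.4302, 0.4025, 0.045], [0.4304, 0.203, 0.045], [0.6325, 0.2044, 0.045], [0.6336, 0.4033, 0.045]]
carrier top  L,B?,R,F [[0.4959, 0.3695, 0.075], [0.5847, 0.362, 0.075], [0.5818, 0.2406, 0.075], [0.4928, 0.2436, 0.075]]
hole [[0.5548 0.2748 0.075 ]]
rail right top ends [[0.4751, 0.2374, 0.059], [0.6091, 0.2323, 0.059]]
stop top [[0.6207, 0.3764, 0.073], [0.6185, 0.2318, 0.073]]
stand face low front L,R ; top R, top L [[0.5347, 0.1196, 0.0334], [0.5255, -0.0007, 0.032], [0.5696, -0.0053, 0.0543], [0.5813, 0.1167, 0.0539]]
base plate [[0.513, 0.126, 0.006], [0.5042, -0.0009, 0.006], [0.5853, -0.0057, 0.006]]
cap [[0.5388 0.0589 0.0699]] [[0.53609794 0.38952534 0.14193936]] [[0.5384416  0.39343924 0.142     ]]
side: post top [[0.53478386 0.39750708 0.142     ]] knob mid [[0.43957096 0.38861723 0.119     ]] knob top [[0.44235967 0.38252677 0.136     ]]
side deck [[0.6312, 0.4108, 0.045], [0.4306, 0.4087, 0.045], [0.4262, 0.2114, 0.045]]
hole side [[0.55068912 0.28001128 0.075     ]]
6921
((492.38592529296875, 306.64715576171875), (209.2646942138672, 286.1533508300781), 89.3422622680664)
```

```bash
cat >> look.py <<'E'
from scipy.spatial.transform import Rotation as Rot
def delta(p,R):
    s=state(); R0=np.array(s['orientation']); p0=np.array(s['tcp_pos'])
    sh=R0.T@(np.array(p)-p0)*1000; rv=Rot.from_matrix(R0.T@R).as_rotvec()
    print('shift',sh.round(1).tolist(),'turn',rv.round(4).tolist(),'tcp',p0.round(4).tolist(),'F',np.round(s['wrist_force'],2).tolist(),'w',round(float(s['grip_width']),4),'t',s['t'])
def tool(zdir,ydir):
    z=np.array(zdir,float);z/=np.linalg.norm(z);y=np.array(ydir,float);y-=z*(y@z);y/=np.linalg.norm(y)
    return np.c_[np.cross(y,z),y,z]
DOWN=tool([0,0,-1],[0,1,0])
E
python3 -c "
from look import *
delta([.45,.17,.24],DOWN)"
```

```text
shift [-393.4, -372.6, -9.0] turn [-0.0021, -0.0002, -0.2517] tcp [0.1618, 0.6288, 0.2302] F [-0.29, -0.15, 0.38] w 0.0856 t 0.15
```

Call:
{"op": "play_rows", "data": {
  "commands": [
    [-30, -28, -1, 0, 0, -0.02],
    [-60, -56, -2, 0, 0, -0.04],
    [-90, -85, -2, 0, 0, -0.06],
    [-120, -114, -3, 0, 0, -0.08],
    [-150, -142, -4, 0, 0, -0.1],
    [-180, -170, -4, 0, 0, -0.12],
    [-210, -199, -5, 0, 0, -0.14],
    [-240, -228, -6, 0, 0, -0.16],
    [-270, -256, -6, 0, 0, -0.18],
    [-300, -284, -7, 0, 0, -0.2],
    [-330, -312, -8, 0, 0, -0.21],
    [-360, -341, -8, 0, 0, -0.23],
    [-380, -360, -9, 0, 0, -0.245],
    [-393, -373, -9, 0, 0, -0.252],
    [-393, -373, -9, 0, 0, -0.252],
    [-393, -373, -9, 0, 0, -0.252]
  ],
  "fingers": 0
}}

```text
t: 1.48
tcp_pos: [0.4496, 0.1686, 0.2398]
orientation: [[-1.0, 0.003, -0.001], [0.003, 1.0, -0.002], [0.001, -0.002, -1.0]]
wrist_force: [0.0, 0.3, -0.2]
grip_width: 0.0852
```

Run:
```python
from look import *
delta([.45,.17,.24],DOWN)
grab('wrist','w1')
```

```text
shift [-0.4, 1.4, -0.2] turn [-0.0018, -0.001, -0.0032] tcp [0.4496, 0.1686, 0.2398] F [0.03, 0.28, -0.21] w 0.0852 t 1.4833
```

View pics/w1.png

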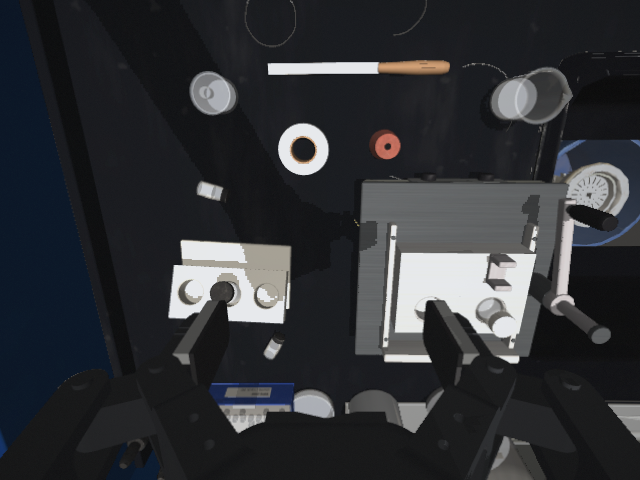

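Wrist view: the black cap is at (222,292) in the middle pocket of the white stand and the free hole is at (428,308). The knob is at about (605,220), and the post top at (600,336). The lying small vials at (211,191) and (274,346) are the look-alikes. I'll move closer over the stand to confirm and measure.

Call:
{"op": "play_rows", "data": {
  "commands": [
    [3, -28, 17, 0, 0, 0],
    [6, -56, 35, 0, 0, 0],
    [9, -84, 52, 0, 0, 0],
    [10, -105, 65, 0, 0, 0],
    [10, -111, 70, 0, 0, 0],
    [10, -111, 70, 0, 0, 0],
    [10, -111, 70, 0, 0, 0]
  ]
}}

```text
t: 2.12
tcp_pos: [0.4389, 0.0611, 0.1701]
orientation: [[-1.0, -0.002, -0.001], [-0.002, 1.0, -0.001], [0.001, -0.001, -1.0]]
wrist_force: [0.4, -0.5, 0.0]
grip_width: 0.0857
```

Run:
```python
from look import *
delta([.45,.17,.24],DOWN)
grab('wrist','w2')
crop('w2',220,180,480,380,3,'w2c')
```

```text
shift [-11.3, 108.8, -70.0] turn [-0.0008, -0.0012, 0.0023] tcp [0.4389, 0.0611, 0.1701] F [0.4, -0.51, 0.04] w 0.0857 t 2.1167
```

View pics/w2.png

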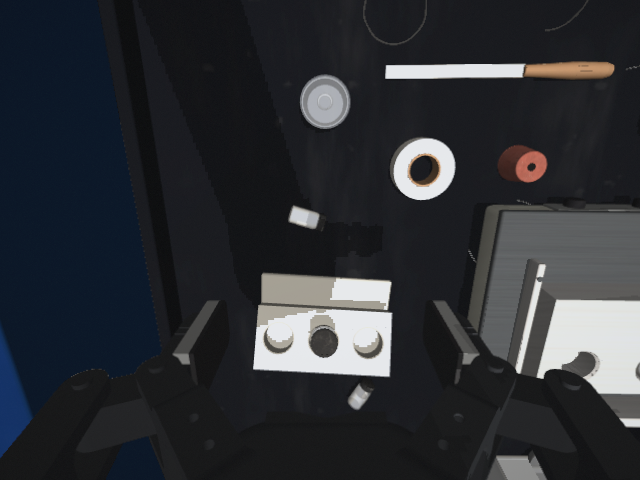

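View pics/w2c.png

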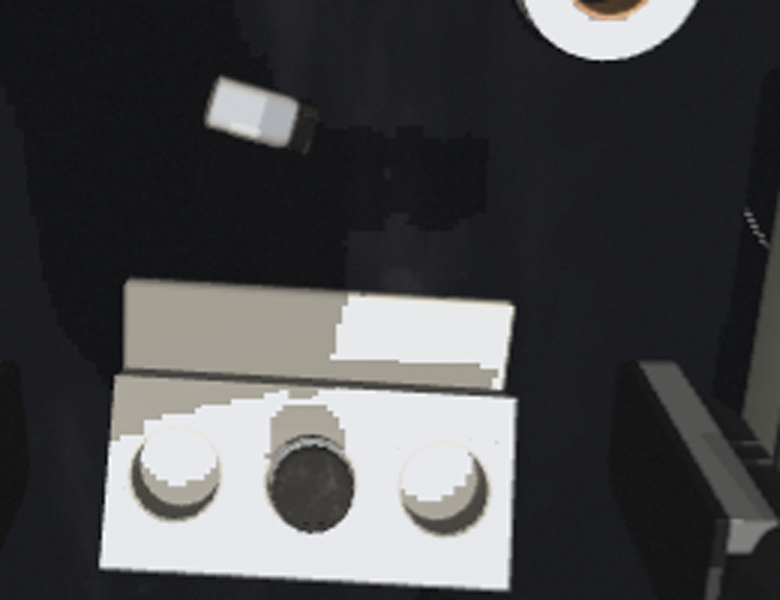

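Run:
```python
from look import *
z=load('w2');P=cloud(z);g=z['p'].min(2)
def pc(c): return [(a/3+220,b/3+180) for a,b in c]
poly=np.array(pc([(125,390),(506,410),(500,580),(112,556)])).astype(np.int32)
m=np.zeros((480,640),np.uint8);cv2.fillPoly(m,[poly],1);m=(m>0)&(g>190)
Q=P[m];
for _ in range(5):
    c=Q.mean(0);n=np.linalg.svd(Q-c,full_matrices=False)[2][2];n*=np.sign(n[2]);r=(Q-c)@n;Q=Q[abs(r)<2.5*r.std()+1e-5]
print('plane',c,n,'tilt',np.degrees(np.arccos(n[2])),'yaw',np.arctan2(-n[1],-n[0]),r.std(),len(Q))
o,d=rays(z,pc([(115,375),(516,398),(509,590),(101,568)]))
X=o+d*(((c-o)@n)/(d@n))[:,None];print(X.round(4).tolist(),np.linalg.norm(X-np.roll(X,-1,0),axis=1),'centre',X.mean(0))
e=(X[0]-X[1])+(X[3]-X[2]);print('edge yaw',np.arctan2(-e[0],e[1]))
# cap blob
gg=z['p'].max(2);bm=((gg<80)).astype(np.uint8)
mm=np.zeros_like(bm);cv2.circle(mm,(324,343),20,1,-1)
cn,_=cv2.findContours(bm*mm,cv2.RETR_EXTERNAL,cv2.CHAIN_APPROX_NONE);k=max(cn,key=cv2.contourArea);print('cap',cv2.minEnclosingCircle(k),cv2.fitEllipse(k))
uv=cv2.minEnclosingCircle(k)[0]
o,d=rays(z,[uv,(323.7,342.7)]);cap=o+d*(((c+.03*n-o)@n)/(d@n))[:,None];print('cap top',cap,'foot on face',cap-.03*n)
print('cap depth med',np.median(P[338:348,319:329].reshape(-1,3),0))
# scene view
s=load('scene0');S=cloud(s)
o,d=rays(s,[(600/2.6+170,378/2.6+130)]);print('scene cap top',o+d*(((c+.03*n-o)@n)/(d@n))[:,None])
for uv2 in [(550,348),(668,432)]:
    o,d=rays(s,[(uv2[0]/2.6+170,uv2[1]/2.6+130)]);print('scene pocket',o+d*(((c-o)@n)/(d@n))[:,None])
o,d=rays(z,pc([(176,474),(444,489)]));print('w2 pockets',o+d*(((c-o)@n)/(d@n))[:,None])
```

```text
plane [0.5552627  0.06230325 0.04256213] [-0.42210216  0.02822649  0.90610873] tilt 25.026973316515733 yaw -0.06677181726110416 0.0007251595709443613 4445
[[0.5221, -0.0025, 0.0291], [0.5301, 0.1234, 0.0289], [0.5826, 0.1201, 0.0535], [0.5746, -0.0053, 0.0537]] [0.12620192 0.05814087 0.12566444 0.05809316] centre [0.55235361 0.05892929 0.04131206]
edge yaw 3.0781602125984735
cap ((324.0, 342.5), 14.534542083740234) ((323.75830078125, 342.43121337890625), (26.013084411621094, 27.84140396118164), 177.76345825195312)
cap top [[0.53579802 0.05936168 0.06669493]
 [0.53594318 0.05910819 0.06677045]] foot on face [[0.54846109 0.05851488 0.03951167]
 [0.54860625 0.0582614  0.03958719]]
cap depth med [0.5353397  0.05935138 0.06721248]
scene cap top [[0.54054961 0.05996295 0.06888968]]
scene pocket [[0.55640913 0.10268765 0.04183815]]
scene pocket [[0.5504     0.01642614 0.04172602]]
w2 pockets [[0.54965563 0.01703929 0.04136016]
 [0.5549698  0.10034317 0.04124068]]
```

Run:
```python
from look import *
s=load('scene0'); n=np.array([-.4221,.0282,.9061]);c=np.array([.5524,.0589,.0413])
crop('scene0',370,250,440,320,10,'sc_cap')
for nm,P in [('meas',[.5360,.0593,.0667]),('nominal',c+.03*n)]:
    p=proj(s,P)[0]; print(nm,p,(p-[370,250])*10, proj(load('w2'),P))
```

```text
meas [399.27301851 278.47550987] [292.73018506 284.75509867] [[323.92705787 342.70541397]]
nominal [400.55700438 275.97689132] [305.57004382 259.76891323] [[324.4390401  347.76622846]]
```

View pics/sc_cap.png

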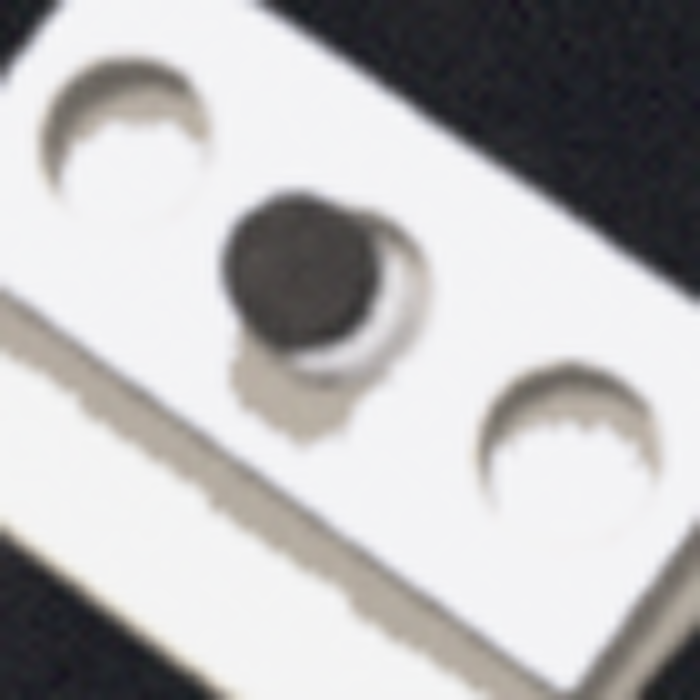

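```bash
cat >> look.py <<'E'
FN=np.array([-.4221,.0285,.9061]);FN/=np.linalg.norm(FN);FC=np.array([.5524,.0589,.0413])
FR=tool(-FN,[.063,.998,0]); DH=np.array([-.904,.057,-.422])
E
python3 - <<'E'
from look import *
s=load('scene0');p=proj(s,FC)[0];print((p-[370,250])*10)
delta(FC+.07*FN+.0015*DH,FR)
E
```

```text
[337.18115373 304.98546004]
shift [-82.0, -0.9, 66.5] turn [0.0158, -0.4365, 0.0659] tcp [0.4395, 0.0616, 0.1706] F [0.57, 0.85, -0.02] w 0.0854 t 2.1667
```

```bash
cat >> look.py <<'E'
VA=FN*np.cos(.08)+DH*np.sin(.08); VP=FC+.0015*DH; VR=tool(-VA,[.063,.998,0])
E
python3 - <<'E'
from look import *
print(VA,VP+.03*VA)
delta(VP+.07*VA,VR)
E
```

```text
[-0.49299333  0.03296402  0.86947899] [0.5362542  0.05997442 0.06675137]
shift [-77.1, -0.5, 69.1] turn [0.0184, -0.5164, 0.0656] tcp [0.4395, 0.0616, 0.1706] F [0.57, 0.85, -0.02] w 0.0854 t 2.1667
```

Call:
{"op": "play_rows", "data": {
  "commands": [
    [-13, 0, 11, 0.003, -0.09, 0.011],
    [-26, 0, 23, 0.006, -0.17, 0.022],
    [-39, 0, 35, 0.009, -0.26, 0.033],
    [-52, 0, 46, 0.012, -0.35, 0.044],
    [-65, 0, 58, 0.016, -0.44, 0.055],
    [-77, -0.5, 69, 0.018, -0.516, 0.066],
    [-77, -0.5, 69, 0.018, -0.516, 0.066],
    [-77, -0.5, 69, 0.018, -0.516, 0.066],
    [-77, -0.5, 69, 0.018, -0.516, 0.066]
  ]
}}

```text
t: 2.92
tcp_pos: [0.517, 0.0637, 0.1021]
orientation: [[-0.868, 0.06, 0.493], [0.052, 0.998, -0.031], [-0.494, -0.001, -0.87]]
wrist_force: [-0.5, 0.6, 0.6]
grip_width: 0.0855
```

Run:
```python
from look import *
delta(VP+.004*VA,VR)
grab('wrist','w3')
print(proj(load('w3'),VP+.03*VA))
```

```text
shift [0.5, -2.5, 66.4] turn [0.0022, -0.0003, 0.0029] tcp [0.517, 0.0637, 0.1021] F [-0.5, 0.62, 0.62] w 0.0855 t 2.9167
[[322.04534861 268.84037673]]
```

View pics/w3.png

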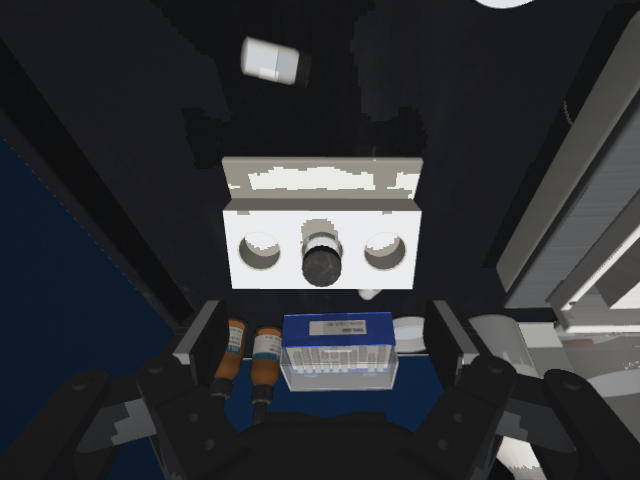

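The cap is at (322,267) against a prediction of (322,269), and it sits alone in the middle pocket at full 25 mm size. That is the vial meant, so I descend along its axis.

Call:
{"op": "play_rows", "data": {
  "commands": [
    [0, -1, 12, 0.001, 0, 0.001],
    [0.5, -2.5, 25, 0.002, 0, 0.003],
    [0.5, -2.5, 38, 0.002, 0, 0.003],
    [0.5, -2.5, 50, 0.002, 0, 0.003],
    [0.5, -2.5, 60, 0.002, 0, 0.003],
    [0.5, -2.5, 66, 0.002, 0, 0.003],
    [0.5, -2.5, 66, 0.002, 0, 0.003],
    [0.5, -2.5, 66, 0.002, 0, 0.003]
  ]
}}

```text
t: 3.63
tcp_pos: [0.5519, 0.06, 0.0464]
orientation: [[-0.866, 0.065, 0.497], [0.057, 0.998, -0.031], [-0.498, 0.001, -0.867]]
wrist_force: [0.4, -0.4, 0.9]
grip_width: 0.0851
```

Run:
```python
from look import *
delta(VP+.004*VA,VR)
```

```text
shift [3.5, -1.0, 0.6] turn [0.002, 0.0041, -0.0023] tcp [0.5519, 0.06, 0.0464] F [0.36, -0.45, 0.9] w 0.0851 t 3.6333
```

Call:
{"op": "play_rows", "data": {
  "commands": [
    [2, -0.5, 0, 0.001, 0.002, 0],
    [3, -0.8, 0.5, 0.001, 0.003, 0],
    [3, -0.8, 0.5, 0.001, 0.003, 0]
  ]
}}

```text
t: 3.88
tcp_pos: [0.5504, 0.0597, 0.0453]
orientation: [[-0.866, 0.066, 0.495], [0.058, 0.998, -0.031], [-0.496, 0.001, -0.868]]
wrist_force: [-0.1, 0.2, -0.1]
grip_width: 0.0849
```

Run:
```python
from look import *
delta(VP+.004*VA,VR)
```

```text
shift [1.7, -0.7, 0.3] turn [0.0016, 0.0027, -0.003] tcp [0.5504, 0.0597, 0.0453] F [-0.06, 0.22, -0.06] w 0.0849 t 3.8833
```

Call:
{"op": "play_rows", "data": {
  "commands": [
    [0, 0, 0, 0, 0, 0],
    [0, 0, 0, 0, 0, 0],
    [0, 0, 0, 0, 0, 0],
    [0, 0, 0, 0, 0, 0],
    [0, 0, 0, 0, 0, 0],
    [0, 0, 0, 0, 0, 0],
    [0, 0, 0, 0, 0, 0],
    [0, 0, 0, 0, 0, 0]
  ],
  "fingers": 1
}}

```text
t: 4.55
tcp_pos: [0.5504, 0.0597, 0.0454]
orientation: [[-0.866, 0.066, 0.496], [0.058, 0.998, -0.031], [-0.497, 0.001, -0.868]]
wrist_force: [-1.7, 0.1, 3.4]
grip_width: 0.023
```

Run:
```python
from look import *
delta(VP+.06*VA,VR)
```

```text
shift [1.6, -0.6, -55.5] turn [0.0017, 0.0029, -0.0031] tcp [0.5504, 0.0597, 0.0454] F [-1.67, 0.14, 3.42] w 0.023 t 4.55
```

Call:
{"op": "play_rows", "data": {
  "commands": [
    [0, 0, -3, 0, 0, 0],
    [0, 0, -6, 0, 0, 0],
    [0, 0, -10, 0, 0, 0],
    [0, 0, -15, 0, 0, 0],
    [0, 0, -20, 0, 0, 0],
    [0, 0, -26, 0, 0, 0],
    [0, 0, -34, 0, 0, 0],
    [0, 0, -44, 0, 0, 0],
    [0, 0, -56, 0, 0, 0],
    [0, 0, -66, 0, 0, 0],
    [0, 0, -70, 0, 0, 0],
    [0, 0, -70, 0, 0, 0]
  ]
}}

```text
t: 5.55
tcp_pos: [0.5158, 0.0619, 0.1068]
orientation: [[-0.865, 0.066, 0.497], [0.058, 0.998, -0.031], [-0.498, 0.002, -0.867]]
wrist_force: [-0.2, 0.4, -0.4]
grip_width: 0.0227
```

Run:
```python
from look import *
delta([.50,.20,.19],DOWN)
grab('wrist','w4');grab('side','s4')
crop('s4',200,130,480,330,2.8,'s4c')
```

```text
shift [-19.7, 136.9, -84.3] turn [-0.0151, 0.5206, -0.0652] tcp [0.5158, 0.0619, 0.1068] F [-0.17, 0.37, -0.42] w 0.0227 t 5.55
```

View pics/w4.png

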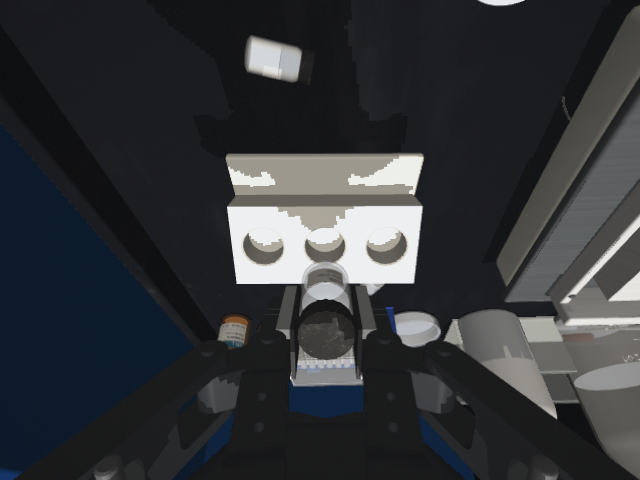

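View pics/s4c.png

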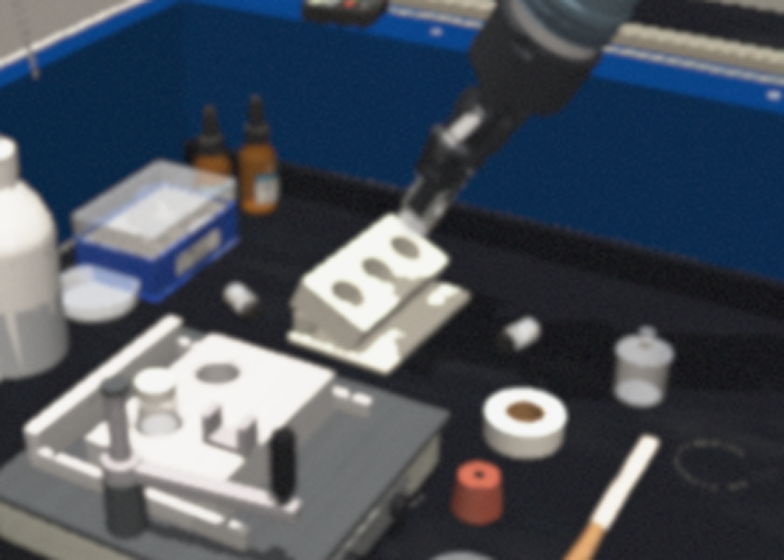

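Run:
```python
from look import *
z=load('w4');s=state();R=np.array(s['orientation']);p=np.array(s['tcp_pos'])
for dx in (-3,0,3): print(dx,proj(z,p+R@[dx/1e3,0,-.0255]),proj(z,p+R@[dx/1e3,0,.0245]))
crop('w4',270,230,390,390,5,'w4c')
s4=load('s4');print((proj(s4,[p+R@[0,0,-.0255],p+R@[0,0,.0245],p])-[200,130])*2.8)
```

```text
-3 [[326.12334299 343.25947986]] [[326.05395691 285.53835609]]
0 [[326.1235592  336.96835539]] [[326.05378095 280.56567857]]
3 [[326.12378189 330.59033242]] [[326.05360499 275.54125322]]
[[442.47403566 179.4281131 ]
 [409.58208947 225.62677876]
 [425.41933021 203.38449758]]
```

View pics/w4c.png

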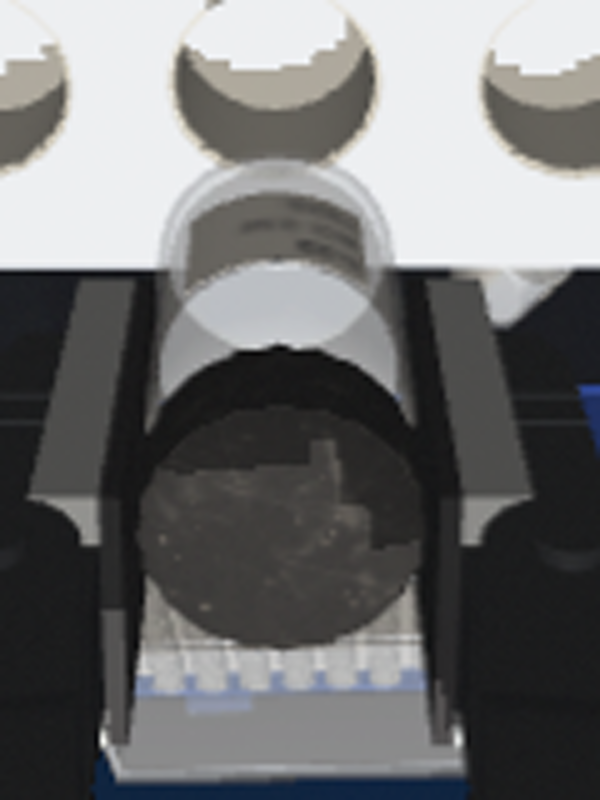

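Run:
```python
from look import *
z=load('w4');s=state();R=np.array(s['orientation']);p=np.array(s['tcp_pos'])
a=np.linspace(0,2*np.pi,200)
def ext(dx,h,r=.0125):
    C=np.c_[dx+r*np.cos(a),r*np.sin(a),0*a+h]; q=proj(z,p+C@R.T); return q[:,1].min().round(1),q[:,1].max().round(1),np.ptp(q[:,0]).round(1)
for dz in (-.004,-.002,0,.002,.004):
  for dx in (-.001,0,.001,.002): print(dz,dx,'cap',ext(dx,-.0255+dz),'bot',ext(dx,.0245+dz))
print('obs cap 311.4 359.4 w 57; bot 261.6 w 47')
```

```text
-0.004 -0.001 cap (np.float64(317.7), np.float64(371.4), np.float64(63.7)) bot (np.float64(264.1), np.float64(306.3), np.float64(47.1))
-0.004 0 cap (np.float64(315.4), np.float64(369.4), np.float64(63.9)) bot (np.float64(262.3), np.float64(304.7), np.float64(47.2))
-0.004 0.001 cap (np.float64(313.1), np.float64(367.4), np.float64(64.0)) bot (np.float64(260.6), np.float64(303.1), np.float64(47.2))
-0.004 0.002 cap (np.float64(310.8), np.float64(365.3), np.float64(64.2)) bot (np.float64(258.8), np.float64(301.5), np.float64(47.3))
-0.002 -0.001 cap (np.float64(314.8), np.float64(368.0), np.float64(62.8)) bot (np.float64(262.5), np.float64(304.4), np.float64(46.6))
-0.002 0 cap (np.float64(312.6), np.float64(366.0), np.float64(63.0)) bot (np.float64(260.8), np.float64(302.8), np.float64(46.7))
-0.002 0.001 cap (np.float64(310.3), np.float64(363.9), np.float64(63.1)) bot (np.float64(259.0), np.float64(301.2), np.float64(46.7))
-0.002 0.002 cap (np.float64(308.0), np.float64(361.9), np.float64(63.3)) bot (np.float64(257.3), np.float64(299.6), np.float64(46.8))
0 -0.001 cap (np.float64(3
[... 897 characters left out ...]
.002 cap (np.float64(302.7), np.float64(355.4), np.float64(61.6)) bot (np.float64(254.3), np.float64(295.9), np.float64(45.9))
0.004 -0.001 cap (np.float64(306.7), np.float64(358.2), np.float64(60.3)) bot (np.float64(258.1), np.float64(298.9), np.float64(45.2))
0.004 0 cap (np.float64(304.5), np.float64(356.2), np.float64(60.5)) bot (np.float64(256.4), np.float64(297.3), np.float64(45.3))
0.004 0.001 cap (np.float64(302.3), np.float64(354.2), np.float64(60.6)) bot (np.float64(254.6), np.float64(295.8), np.float64(45.3))
0.004 0.002 cap (np.float64(300.1), np.float64(352.3), np.float64(60.7)) bot (np.float64(252.9), np.float64(294.2), np.float64(45.4))
obs cap 311.4 359.4 w 57; bot 261.6 w 47
```

Run:
```python
from look import *
delta([.45,.21,.19],DOWN)
```

```text
shift [23.8, 143.7, -110.2] turn [-0.0158, 0.5194, -0.0649] tcp [0.5157, 0.0618, 0.106] F [0.06, -0.65, -0.02] w 0.0229 t 5.65
```

Call:
{"op": "play_rows", "data": {
  "commands": [
    [0, 2, -25, 0, 0, 0],
    [2, 12, -45, 0, 0.06, -0.01],
    [5, 30, -60, -0.003, 0.14, -0.02],
    [8, 50, -75, -0.006, 0.22, -0.03],
    [12, 70, -88, -0.009, 0.3, -0.04],
    [16, 92, -98, -0.012, 0.38, -0.05],
    [20, 114, -106, -0.014, 0.46, -0.06],
    [23, 134, -110, -0.016, 0.51, -0.065],
    [24, 143, -110, -0.016, 0.519, -0.065],
    [24, 143.7, -110, -0.016, 0.519, -0.065],
    [24, 143.7, -110, -0.016, 0.519, -0.065],
    [24, 143.7, -110, -0.016, 0.519, -0.065]
  ]
}}

```text
t: 6.65
tcp_pos: [0.449, 0.208, 0.1885]
orientation: [[-1.0, 0.001, -0.001], [0.001, 1.0, -0.002], [0.001, -0.002, -1.0]]
wrist_force: [0.2, -0.7, -0.5]
grip_width: 0.0235
```

Run:
```python
from look import *
delta([.45,.21,.19],DOWN)
grab('wrist','w5')
```

```text
shift [-1.0, 2.0, -1.5] turn [-0.0023, -0.0011, -0.0011] tcp [0.449, 0.208, 0.1885] F [0.19, -0.69, -0.45] w 0.0235 t 6.65
```

View pics/w5.png

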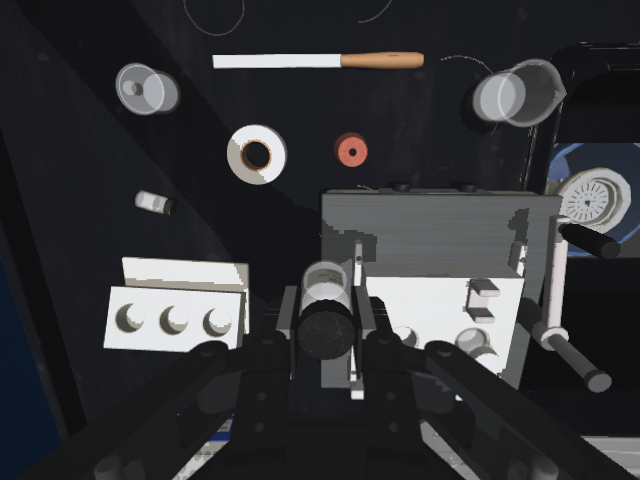

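Call:
{"op": "play_rows", "data": {
  "commands": [
    [12, 1, -2, 0, 0, 0],
    [25, 1, -2, 0, 0, 0],
    [35, 2, -2, 0, 0, 0],
    [42, 2, -2, 0, 0, 0],
    [42, 2, -2, 0, 0, 0],
    [42, 2, -2, 0, 0, 0]
  ]
}}

```text
t: 7.2
tcp_pos: [0.4065, 0.2101, 0.191]
orientation: [[-1.0, 0.001, 0.0], [0.001, 1.0, -0.002], [-0.0, -0.002, -1.0]]
wrist_force: [-0.1, 0.1, -0.5]
grip_width: 0.023
```

Run:
```python
from look import *
delta([.45,.21,.19],DOWN)
grab('wrist','w6')
crop('w6',300,140,640,400,2.3,'w6c')
```

```text
shift [-43.5, -0.1, 1.0] turn [-0.0018, 0.0, -0.0006] tcp [0.4065, 0.2101, 0.191] F [-0.08, 0.08, -0.54] w 0.023 t 7.2
```

View pics/w6c.png

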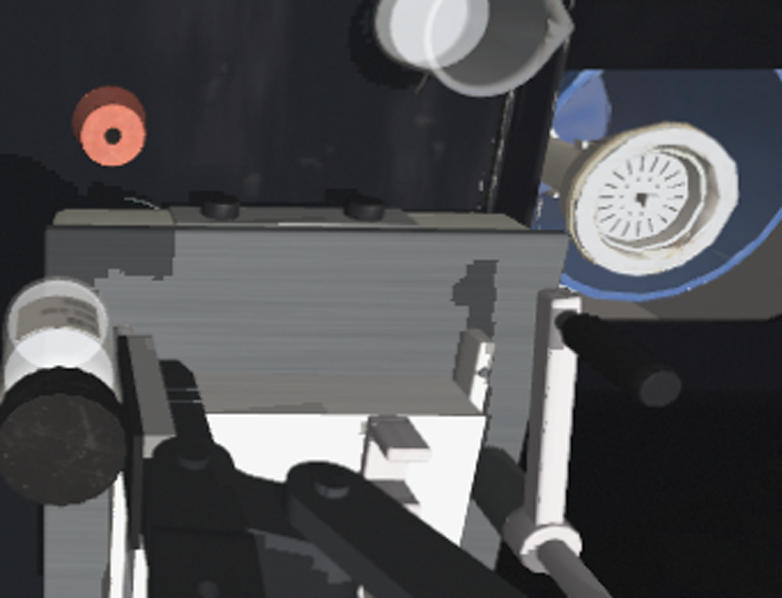

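Call:
{"op": "play_rows", "data": {
  "commands": [
    [-20, 0, 0, 0.001, 0, 0],
    [-45, 0, 0, 0.001, 0, 0],
    [-70, 0, 0, 0.001, 0, 0],
    [-90, 0, 0, 0.001, 0, 0],
    [-98, 0, 0, 0.001, 0, 0],
    [-98, 0, 0, 0.001, 0, 0],
    [-98, 0, 0, 0.001, 0, 0]
  ]
}}

```text
t: 7.83
tcp_pos: [0.5047, 0.2098, 0.1907]
orientation: [[-1.0, 0.002, -0.001], [0.002, 1.0, -0.003], [0.001, -0.003, -1.0]]
wrist_force: [0.3, 0.5, 0.5]
grip_width: 0.0232
```

Run:
```python
from look import *
delta([.50,.21,.19],DOWN)
grab('wrist','w7')
crop('w7',300,140,640,400,2.3,'w7c')
```

```text
shift [4.7, 0.2, 0.7] turn [-0.003, -0.0012, -0.0017] tcp [0.5047, 0.2098, 0.1907] F [0.27, 0.51, 0.53] w 0.0232 t 7.8333
```

View pics/w7c.png

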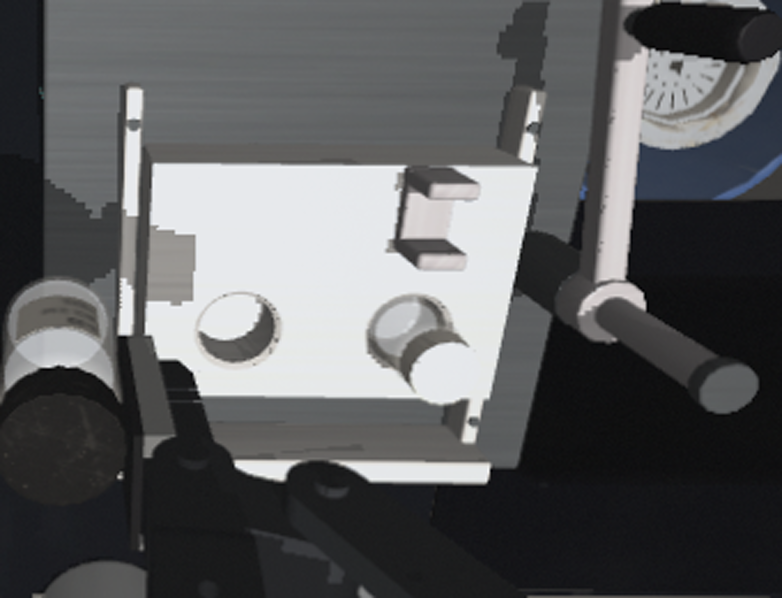

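Run:
```python
from look import *
z=load('w7')
def pc(c,x0=300,y0=140,s=2.3): return [(a/s+x0,b/s+y0) for a,b in c]
P=cloud(z)
print('hole depth z nearby',[P[int(v),int(u)].round(4).tolist() for u,v in pc([(320,250),(300,300),(180,200)])])
print('hole',plane(z,pc([(238.5,329)]),.075).round(4))
print('carrier FL FR BR',plane(z,pc([(153,162),(536,165),(486,399)]),.075).round(4).tolist())
print('other cap',plane(z,pc([(442,370)]),.105),'post top',plane(z,pc([(726,386)]),.142))
print('stop top front/back R',plane(z,pc([(490,461),(490,482)]),.073))
print('rail tops L front',plane(z,pc([(132,87)]),.059),'R',plane(z,pc([(533,90),(470,443)]),.059))
print('knob top',plane(z,pc([(757,35)]),.136),'keeper cheeks tops ',plane(z,pc([(452,188),(438,257)]),.096))
z=load('w6');print('w6 knob top',plane(z,pc([(660,387)]),.136),'deck front corners',plane(z,pc([(46,228),(565,232)]),.045).round(4).tolist(), 'carrier front',plane(z,pc([(487,414)]),.075))
```

```text
hole depth z nearby [[0.5206, 0.3001, 0.0751], [0.5402, 0.2949, 0.0746], [0.4212, 0.2103, 0.3319]]
hole [[0.552 0.274 0.075]]
carrier FL FR BR [[0.4894, 0.2408, 0.075], [0.4907, 0.3693, 0.075], [0.5808, 0.368, 0.075]]
other cap [[0.5513946  0.33357249 0.105     ]] post top [[0.53481239 0.39072309 0.142     ]]
stop top front/back R [[0.60943583 0.37535445 0.073     ]
 [0.61908717 0.37699006 0.073     ]]
rail tops L front [[0.46678284 0.23443089 0.059     ]] R [[0.46818718 0.37296315 0.059     ]
 [0.61108988 0.37482302 0.059     ]]
knob top [[0.44183254 0.37796005 0.136     ]] keeper cheeks tops  [[0.49235745 0.33174844 0.096     ]
 [0.51550152 0.33092962 0.096     ]]
w6 knob top [[0.44087485 0.37909502 0.136     ]] deck front corners [[0.4259, 0.2043, 0.045], [0.4275, 0.4048, 0.045]] carrier front [[0.48942849 0.37025287 0.075     ]]
```

Run:
```python
from look import *
delta([.5517,.274,.118],DOWN)
```

```text
shift [-47.8, 64.2, 72.4] turn [-0.003, -0.0016, -0.0007] tcp [0.504, 0.2101, 0.1906] F [-1.09, -0.63, -0.58] w 0.0234 t 7.8833
```

Call:
{"op": "play_rows", "data": {
  "commands": [
    [-12, 16, 10, -0.001, 0, 0],
    [-26, 34, 25, -0.002, -0.001, 0],
    [-40, 52, 42, -0.003, -0.002, -0.001],
    [-47, 62, 60, -0.003, -0.002, -0.001],
    [-48, 64, 70, -0.003, -0.002, -0.001],
    [-48, 64, 72, -0.003, -0.002, -0.001],
    [-48, 64, 72, -0.003, -0.002, -0.001],
    [-48, 64, 72, -0.003, -0.002, -0.001]
  ]
}}

```text
t: 8.55
tcp_pos: [0.5514, 0.2727, 0.119]
orientation: [[-1.0, 0.0, 0.0], [0.0, 1.0, -0.001], [-0.0, -0.001, -1.0]]
wrist_force: [0.6, -0.5, -0.8]
grip_width: 0.0231
```

Run:
```python
from look import *
delta([.5517,.274,.118],DOWN)
grab('wrist','w8'); grab('side','s8')
crop('w8',230,180,430,380,3,'w8c'); crop('s8',190,200,350,320,4.5,'s8c')
```

```text
shift [-0.3, 1.3, 1.0] turn [-0.0007, 0.0004, -0.0005] tcp [0.5514, 0.2727, 0.119] F [0.61, -0.47, -0.8] w 0.0231 t 8.55
```

View pics/w8c.png

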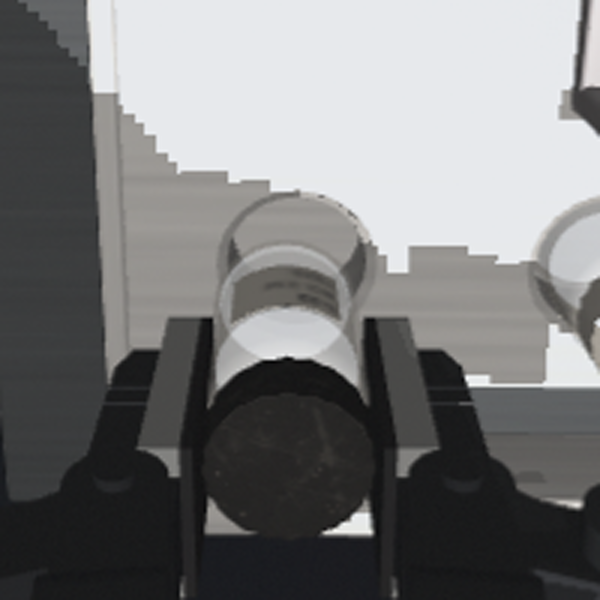

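View pics/s8c.png

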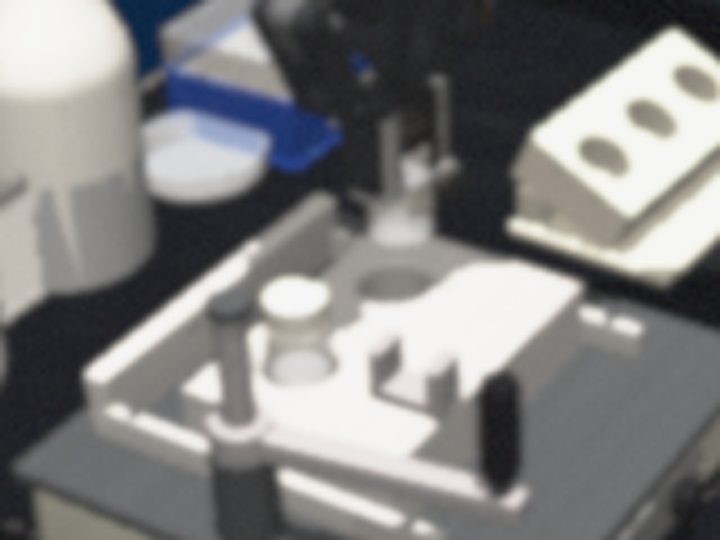

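```bash
python3 - <<'E'
from look import *
z=load('w8');a=np.linspace(0,2*np.pi,400)
def ext(c,r):
    q=proj(z,np.c_[c[0]+r*np.cos(a),c[1]+r*np.sin(a),0*a+c[2]]);q=(q-[230,180])*3;return [round(float(v),1) for v in (q[:,0].min(),q[:,0].max(),q[:,1].min(),q[:,1].max())]
for x in (.550,.552,.554): print(x,ext((x,.2749,.075),.014))
s=state();p=s['tcp_pos']
for dx in (-.001,0,.001):
  for h in (.0225,.0245,.0265): print(dx,h,ext((p[0]-dx,p[1],p[2]-h),.0125))
print('obs hole 219 374 top 190; vial bottom 217 352 top 243')
E
crop() { :; }; python3 -c "
import sys; sys.path.insert(0,'.')
import os; os.chdir('.')
from look import *
crop('w8',290,230,370,320,8,'w8d')"
```

```text
0.55 [228.8, 371.1, 186.0, 316.6]
0.552 [229.0, 370.8, 195.7, 325.4]
0.554 [229.2, 370.6, 205.3, 334.3]
-0.001 0.0225 [220.4, 361.5, 257.0, 383.5]
-0.001 0.0245 [221.1, 360.7, 252.3, 377.7]
-0.001 0.0265 [221.8, 360.0, 247.7, 372.0]
0 0.0225 [220.3, 361.6, 251.7, 378.6]
0 0.0245 [221.0, 360.8, 247.0, 372.9]
0 0.0265 [221.7, 360.1, 242.5, 367.2]
0.001 0.0225 [220.1, 361.7, 246.4, 373.7]
0.001 0.0245 [220.9, 361.0, 241.8, 368.0]
0.001 0.0265 [221.6, 360.2, 237.3, 362.5]
obs hole 219 374 top 190; vial bottom 217 352 top 243
```

View pics/w8d.png

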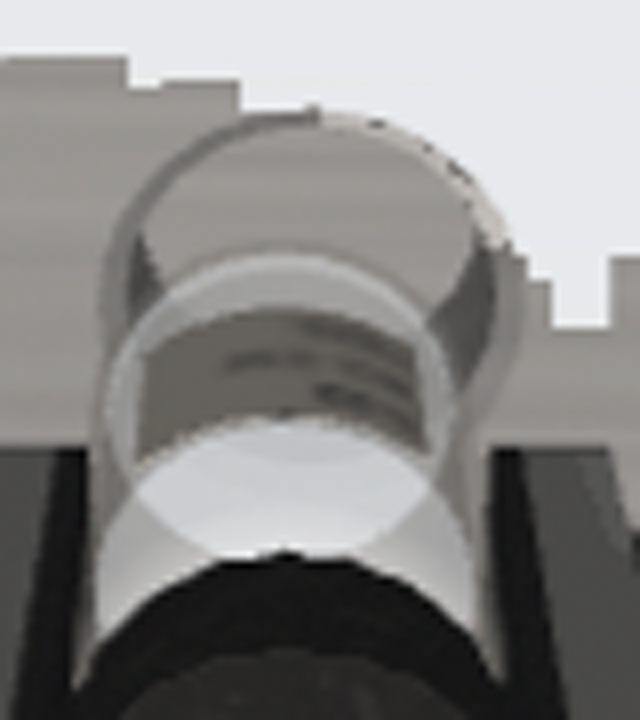

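Call:
{"op": "play_rows", "data": {
  "commands": [
    [-1, 2, 4, 0, 0, 0],
    [-1.2, 2.3, 9, 0, 0, 0],
    [-1.2, 2.3, 14, 0, 0, 0],
    [-1.2, 2.3, 16, 0, 0, 0],
    [-1.2, 2.3, 16, 0, 0, 0],
    [-1.2, 2.3, 16, 0, 0, 0]
  ]
}}

```text
t: 9.15
tcp_pos: [0.5533, 0.2752, 0.1033]
orientation: [[-1.0, 0.001, 0.001], [0.001, 1.0, -0.0], [-0.001, -0.0, -1.0]]
wrist_force: [-0.1, 0.2, 0.6]
grip_width: 0.023
```

Run:
```python
from look import *
delta([.5525,.275,.0805],DOWN)
grab('wrist','w9'); 
crop('w9',290,230,370,320,8,'w9d')
```

```text
shift [0.8, -0.2, 22.8] turn [-0.0001, 0.0013, -0.0009] tcp [0.5533, 0.2752, 0.1033] F [-0.06, 0.16, 0.6] w 0.023 t 9.15
```

View pics/w9d.png

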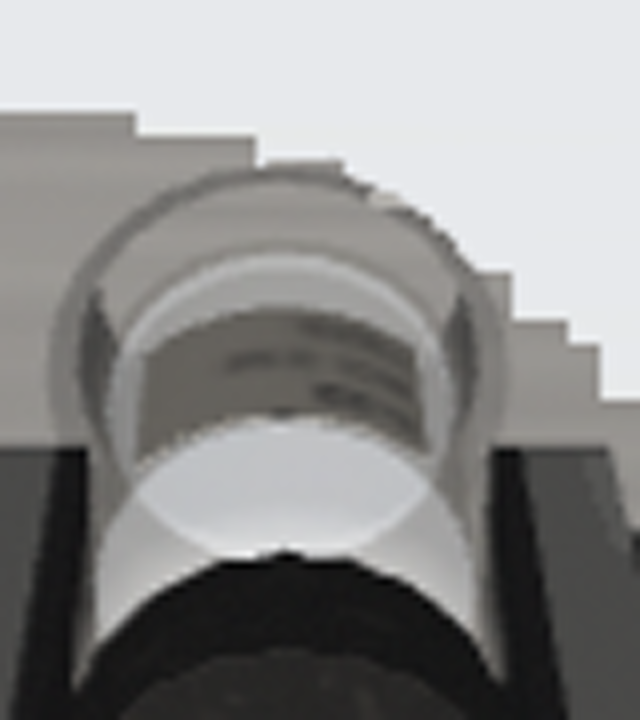

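Run:
```python
from look import *
z=load('w9');a=np.linspace(0,2*np.pi,400)
def ext(c,r):
    q=proj(z,np.c_[c[0]+r*np.cos(a),c[1]+r*np.sin(a),0*a+c[2]]);q=(q-[290,230])*8;return [round(float(v),1) for v in (q[:,0].min(),q[:,0].max(),q[:,1].min(),q[:,1].max())]
for x in (.550,.552,.554): print(x,ext((x,.2745,.075),.014),ext((x,.2745,.075),.016))
p=[.5533,.2752,.1033]
for dx in (-.001,0,.001):
  for h in (.0225,.0245,.0265): print(dx,h,ext((p[0]-dx,p[1],p[2]-h),.012))
w4=load('w7');
print('obs hole inner 78-475 top 180 outer 48-508 top 165; vial bottom 105-458 top 248')
```

```text
0.55 [74.9, 485.8, 151.8, 525.5] [45.5, 515.2, 123.7, 550.9]
0.552 [75.6, 485.1, 179.7, 550.9] [46.3, 514.4, 151.8, 576.1]
0.554 [76.4, 484.5, 207.4, 576.1] [47.2, 513.7, 179.7, 601.1]
-0.001 0.0225 [110.6, 470.8, 274.3, 597.8]
-0.001 0.0245 [112.4, 468.9, 261.9, 582.6]
-0.001 0.0265 [114.2, 467.1, 249.8, 567.8]
0 0.0225 [110.3, 471.1, 260.3, 584.9]
0 0.0245 [112.1, 469.2, 248.0, 569.8]
0 0.0265 [113.9, 467.3, 236.0, 555.0]
0.001 0.0225 [110.0, 471.4, 246.1, 571.9]
0.001 0.0245 [111.8, 469.5, 234.0, 556.9]
0.001 0.0265 [113.6, 467.6, 222.1, 542.3]
obs hole inner 78-475 top 180 outer 48-508 top 165; vial bottom 105-458 top 248
```

Call:
{"op": "play_rows", "data": {
  "commands": [
    [0.8, -0.3, 2, 0, 0, 0],
    [0.8, -0.3, 4, 0, 0, 0],
    [0.8, -0.3, 6, 0, 0, 0],
    [0.8, -0.3, 8, 0, 0, 0],
    [0.8, -0.3, 10, 0, 0, 0],
    [0.8, -0.3, 10, 0, 0, 0]
  ]
}}

```text
t: 9.7
tcp_pos: [0.5529, 0.2749, 0.0932]
orientation: [[-1.0, 0.001, 0.002], [0.001, 1.0, 0.0], [-0.002, 0.0, -1.0]]
wrist_force: [0.3, -0.6, -0.3]
grip_width: 0.0231
```

Call:
{"op": "play_rows", "data": {
  "commands": [
    [0, 0, 2.5, 0, 0, 0],
    [0, 0, 5, 0, 0, 0],
    [0, 0, 7.5, 0, 0, 0],
    [0, 0, 10, 0, 0, 0],
    [0, 0, 11.5, 0, 0, 0],
    [0, 0, 11.5, 0, 0, 0]
  ]
}}

```text
t: 10.2
tcp_pos: [0.5529, 0.2748, 0.0812]
orientation: [[-1.0, 0.001, 0.002], [0.001, 1.0, -0.0], [-0.002, -0.0, -1.0]]
wrist_force: [1.5, -0.7, -0.5]
grip_width: 0.0229
```

Run:
```python
from look import *
delta([.5525,.275,.0795],DOWN)
grab('wrist','w10'); 
crop('w10',230,180,430,380,3,'w10c')
```

```text
shift [0.4, 0.2, 1.7] turn [-0.0001, 0.002, -0.001] tcp [0.5529, 0.2748, 0.0812] F [1.46, -0.71, -0.52] w 0.0229 t 10.2
```

View pics/w10c.png

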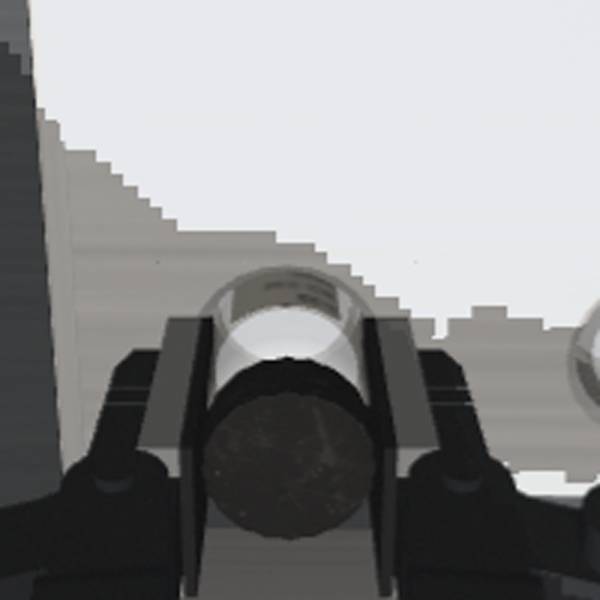

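Call:
{"op": "play_rows", "data": {
  "commands": [
    [0, 0, 1, 0, 0, 0],
    [0, 0, 1, 0, 0, 0],
    [0, 0, 1, 0, 0, 0],
    [0, 0, 1, 0, 0, 0],
    [0, 0, 1, 0, 0, 0]
  ],
  "fingers": 0.5
}}

```text
t: 10.67
tcp_pos: [0.5529, 0.2749, 0.0805]
orientation: [[-1.0, 0.001, 0.002], [0.001, 1.0, 0.0], [-0.002, 0.0, -1.0]]
wrist_force: [0.7, 0.3, 0.6]
grip_width: 0.0427
```

Call:
{"op": "play_rows", "data": {
  "commands": [
    [0, 0, -5, 0, 0, 0],
    [0, 0, -15, 0, 0, 0],
    [0, 0, -30, 0, 0, 0],
    [0, 0, -50, 0, 0, 0],
    [0, 0, -75, 0, 0, 0],
    [10, 0, -100, 0, 0, 0],
    [35, 0, -115, 0, 0, 0],
    [55, 0, -120, 0, 0, 0],
    [55, 0, -120, 0, 0, 0],
    [55, 0, -120, 0, 0, 0]
  ]
}}

```text
t: 11.5
tcp_pos: [0.4973, 0.2757, 0.2022]
orientation: [[-1.0, -0.001, 0.004], [-0.001, 1.0, 0.001], [-0.004, 0.001, -1.0]]
wrist_force: [-0.6, -0.6, -0.5]
grip_width: 0.0427
```

Run:
```python
from look import *
delta([.5525,.275,.0795],DOWN)
grab('wrist','w11'); grab('side','s11')
crop('w11',230,130,560,400,2.3,'w11c'); crop('s11',190,200,350,320,4.5,'s11c')
```

```text
shift [-54.7, -1.0, 122.9] turn [0.0015, 0.0043, 0.0009] tcp [0.4973, 0.2757, 0.2022] F [-0.56, -0.63, -0.5] w 0.0427 t 11.5
```

View pics/w11c.png

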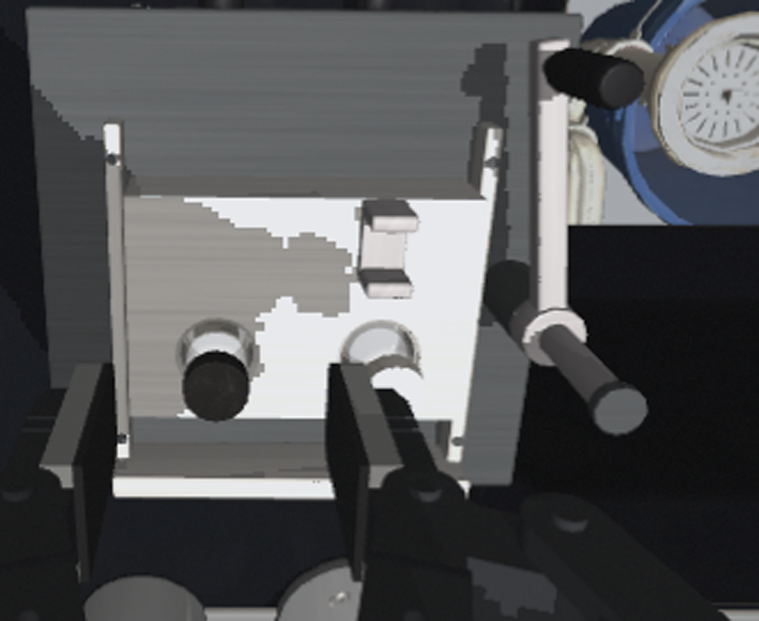

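View pics/s11c.png

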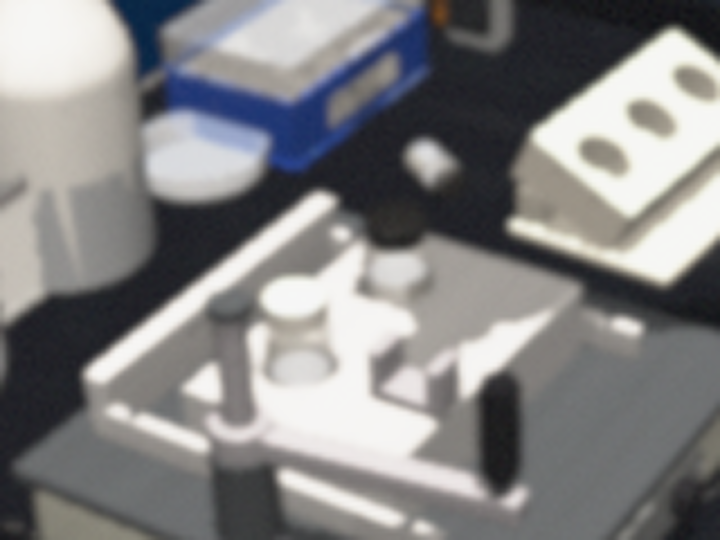

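Run:
```python
from look import *
z=load('w11');P=cloud(z)
for c in [(216,387),(400,390),(220,150)]:
    u,v=int(c[0]/2.3+230),int(c[1]/2.3+130); print(np.median(P[v-2:v+3,u-2:u+3].reshape(-1,3),0).round(4))
delta([.45,.300,.12],DOWN)
```

```text
[0.5496 0.2734 0.1037]
[0.5495 0.3368 0.1035]
[0.4802 0.2749 0.0433]
shift [48.6, 25.3, 80.7] turn [0.0001, 0.0031, -0.0013] tcp [0.4983, 0.2746, 0.2008] F [0.62, 0.15, 0.14] w 0.0428 t 11.6
```

Both cap tops are at z ≈ 0.1036, so the vial is fully down, level with the other one and upright in the side view. Next I close the fingers and go in front of the carrier.

Call:
{"op": "play_rows", "data": {
  "commands": [
    [15, 8, 5, 0, 0.001, 0],
    [30, 16, 15, 0, 0.003, 0],
    [44, 24, 30, 0, 0.003, 0],
    [48, 25, 50, 0, 0.003, 0],
    [48, 25, 72, 0, 0.003, 0],
    [48, 25, 90, 0, 0.003, 0],
    [48, 25, 90, 0, 0.003, 0],
    [48, 25, 90, 0, 0.003, 0]
  ],
  "fingers": 1
}}

```text
t: 12.27
tcp_pos: [0.4504, 0.2986, 0.1093]
orientation: [[-1.0, 0.002, -0.003], [0.002, 1.0, -0.002], [0.003, -0.002, -1.0]]
wrist_force: [0.4, 0.1, 0.0]
grip_width: 0.0002
```

Run:
```python
from look import *
delta([.452,.300,.056],DOWN)
grab('wrist','w12');grab('side','s12');crop('s12',150,180,390,360,3.2,'s12c')
```

```text
shift [-1.7, 1.6, 53.2] turn [-0.0022, -0.0026, -0.0024] tcp [0.4504, 0.2986, 0.1093] F [0.41, 0.07, 0.04] w 0.0002 t 12.2667
```

View pics/s12c.png

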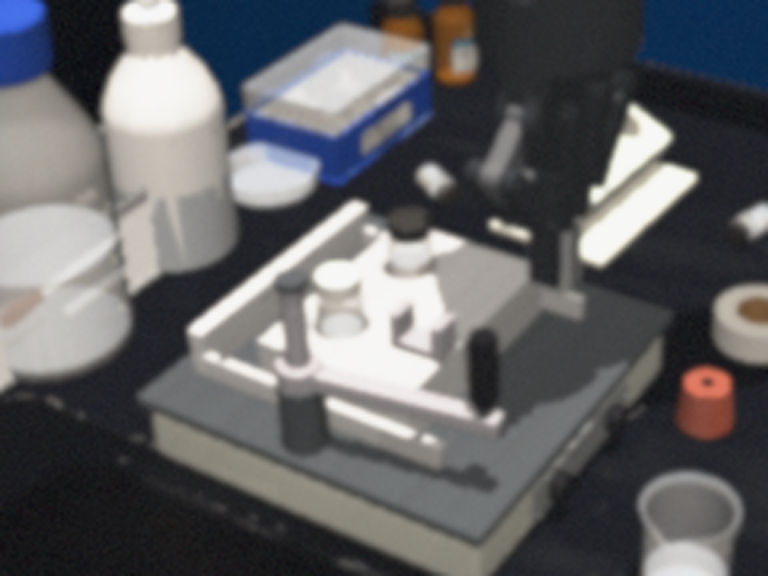

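Call:
{"op": "play_rows", "data": {
  "commands": [
    [-1, 1, 15, -0.002, -0.002, -0.002],
    [-1, 1.5, 30, -0.002, -0.002, -0.002],
    [-1, 1.5, 43, -0.002, -0.002, -0.002],
    [-1, 1.5, 51, -0.002, -0.002, -0.002],
    [-1, 1.5, 53, -0.002, -0.002, -0.002],
    [-1, 1.5, 53, -0.002, -0.002, -0.002]
  ]
}}

```text
t: 12.87
tcp_pos: [0.4535, 0.3016, 0.0589]
orientation: [[-1.0, 0.001, 0.004], [0.001, 1.0, 0.003], [-0.004, 0.003, -1.0]]
wrist_force: [0.1, 0.7, 0.9]
grip_width: 0.0002
```

Call:
{"op": "play_rows", "data": {
  "commands": [
    [-4, 0, 0, 0, 0, 0],
    [-9, 0, 0, 0, 0, 0],
    [-14, 0, 0, 0, 0, 0],
    [-18, 0, 0, 0, 0, 0],
    [-21, 0, 0, 0, 0, 0],
    [-24, 0, 0, 0, 0, 0],
    [-27, 0, 0, 0, 0, 0],
    [-30, 0, 0, 0, 0, 0],
    [-33, 0, 0, 0, 0, 0],
    [-36, 0, 0, 0, 0, 0]
  ]
}}

```text
t: 13.7
tcp_pos: [0.4883, 0.3017, 0.0586]
orientation: [[-1.0, -0.0, 0.002], [-0.0, 1.0, 0.002], [-0.002, 0.002, -1.0]]
wrist_force: [-2.5, 0.2, 1.3]
grip_width: 0.0001
```

Call:
{"op": "play_rows", "data": {
  "commands": [
    [-2, 0, 0, 0, 0, 0],
    [-4, 0, 0, 0, 0, 0],
    [-6, 0, 0, 0, 0, 0],
    [-8, 0, 0, 0, 0, 0],
    [-10, 0, 0, 0, 0, 0],
    [-12, 0, 0, 0, 0, 0],
    [-14, 0, 0, 0, 0, 0]
  ]
}}

```text
t: 14.28
tcp_pos: [0.5026, 0.3014, 0.0584]
orientation: [[-1.0, -0.0, 0.002], [-0.0, 1.0, 0.002], [-0.002, 0.002, -1.0]]
wrist_force: [-1.3, 0.1, -0.4]
grip_width: -0.0004
```

Call:
{"op": "play_rows", "data": {
  "commands": [
    [-1, 0, 0, 0, 0, 0],
    [-2, 0, 0, 0, 0, 0],
    [-3, 0, 0, 0, 0, 0],
    [-4, 0, 0, 0, 0, 0]
  ]
}}

```text
t: 14.62
tcp_pos: [0.5066, 0.3014, 0.0584]
orientation: [[-1.0, -0.0, 0.002], [-0.0, 1.0, 0.002], [-0.002, 0.002, -1.0]]
wrist_force: [-2.2, -0.5, -0.2]
grip_width: -0.0004
```

Call:
{"op": "play_rows", "data": {
  "commands": [
    [-1, 0, 0, 0, 0, 0],
    [-2, 0, 0, 0, 0, 0],
    [-3, 0, 0, 0, 0, 0]
  ]
}}

```text
t: 14.87
tcp_pos: [0.5094, 0.3015, 0.0584]
orientation: [[-1.0, -0.0, 0.001], [-0.0, 1.0, 0.002], [-0.001, 0.002, -1.0]]
wrist_force: [-4.0, 0.1, 1.3]
grip_width: 0.0001
```

Call:
{"op": "play_rows", "data": {
  "commands": [
    [-1, 0, 0, 0, 0, 0],
    [-2, 0, 0, 0, 0, 0],
    [-2, 0, 0, 0, 0, 0]
  ]
}}

```text
t: 15.12
tcp_pos: [0.5098, 0.302, 0.0584]
orientation: [[-1.0, -0.001, -0.002], [-0.001, 1.0, 0.002], [0.002, 0.002, -1.0]]
wrist_force: [-6.4, -0.2, 2.7]
grip_width: 0.0003
```

Call:
{"op": "play_rows", "data": {
  "commands": [
    [-2, 0, 0, 0, 0, 0],
    [-3, 0, 0, 0, 0, 0],
    [-3, 0, 0, 0, 0, 0],
    [-3, 0, 0, 0, 0, 0]
  ]
}}

```text
t: 15.45
tcp_pos: [0.5103, 0.3028, 0.0584]
orientation: [[-1.0, -0.002, -0.006], [-0.002, 1.0, 0.001], [0.006, 0.001, -1.0]]
wrist_force: [-7.6, 0.8, 3.7]
grip_width: -0.0
```

Run:
```python
from look import *
delta([.45,.300,.18],DOWN)
grab('side','s13');crop('s13',150,180,390,360,3.2,'s13c')
```

```text
shift [61.1, -2.5, -121.2] turn [0.0014, -0.0064, 0.0019] tcp [0.5103, 0.3028, 0.0584] F [-7.55, 0.82, 3.74] w -0.0 t 15.45
```

View pics/s13c.png

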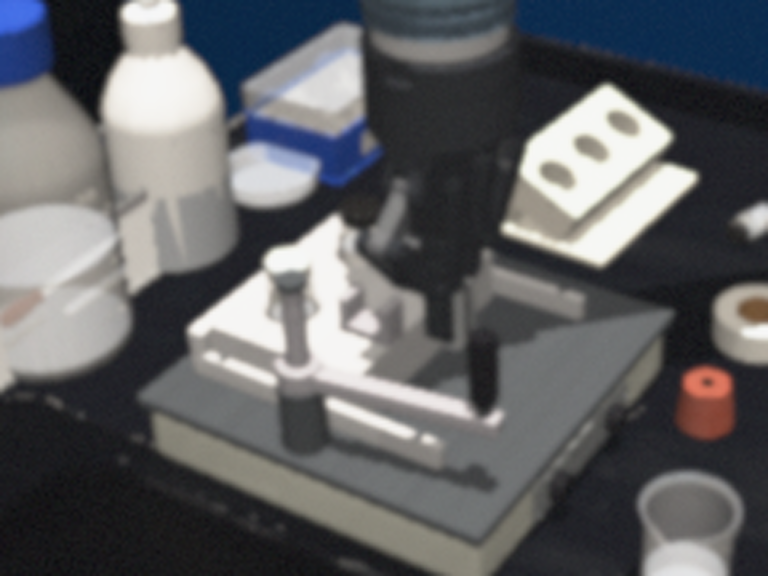

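Call:
{"op": "play_rows", "data": {
  "commands": [
    [6, 0, 0, 0, 0, 0],
    [18, 0, -2, 0, -0.003, 0],
    [35, 0, -20, 0, -0.006, 0],
    [50, 0, -50, 0, -0.006, 0],
    [58, 0, -85, 0, -0.006, 0],
    [61, 0, -120, 0, -0.006, 0],
    [61, 0, -140, 0, -0.006, 0],
    [61, 0, -140, 0, -0.006, 0],
    [61, 0, -140, 0, -0.006, 0]
  ]
}}

```text
t: 16.25
tcp_pos: [0.4526, 0.3032, 0.2013]
orientation: [[-1.0, -0.001, 0.006], [-0.001, 1.0, 0.005], [-0.006, 0.005, -1.0]]
wrist_force: [0.1, 0.1, -1.0]
grip_width: 0.0003
```

Run:
```python
from look import *
delta([.45,.300,.2],DOWN)
grab('wrist','w14');grab('scene','c14')
crop('w14',230,130,560,400,2.3,'w14c')
```

```text
shift [2.6, -3.2, 1.3] turn [0.005, 0.0061, 0.0011] tcp [0.4526, 0.3032, 0.2013] F [0.13, 0.06, -1.03] w 0.0003 t 16.25
```

View pics/w14c.png

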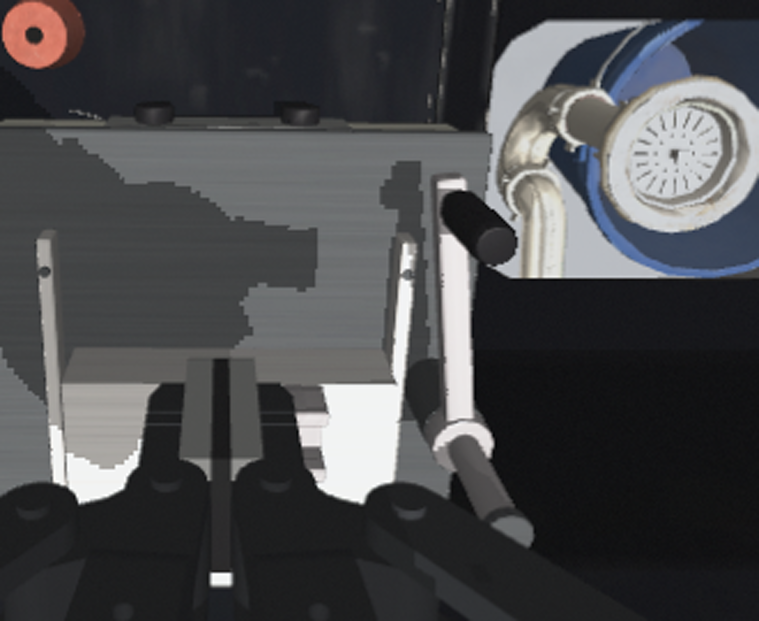

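Run:
```python
from look import *
z=load('w14')
def pc(c,x0=230,y0=130,s=2.3): return [(a/s+x0,b/s+y0) for a,b in c]
print('knob top',plane(z,pc([(496,247)]),.136),'front edge',plane(z,pc([(70,382),(395,384)]),.075),'deck front',plane(z,pc([(200,130),(490,133)]),.045))
P=cloud(z);u,v=pc([(496,247)])[0];print('knob depth',np.median(P[int(v)-2:int(v)+3,int(u)-2:int(u)+3].reshape(-1,3),0))
print('arm end', plane(z,pc([(449,178)]),.092))
c=load('c14');print('scene knob pred px',proj(c,[.4405,.379,.136]))
```

```text
knob top [[0.44227196 0.38005682 0.136     ]] front edge [[0.51917389 0.24593991 0.075     ]
 [0.52021459 0.37073211 0.075     ]] deck front [[0.4275324  0.29586964 0.045     ]
 [0.4287487  0.40672131 0.045     ]]
knob depth [0.44247356 0.38009307 0.13466691]
arm end [[0.4340595  0.37846399 0.092     ]]
scene knob pred px [[190.52353205 184.49759695]]
```

Run:
```python
from look import *
delta([.442,.380,.165],DOWN)
```

```text
shift [8.3, 78.2, 33.1] turn [0.0008, -0.0001, 0.0012] tcp [0.4504, 0.3017, 0.1981] F [-0.41, 0.69, -0.33] w 0.0001 t 16.35
```

Call:
{"op": "play_rows", "data": {
  "commands": [
    [2, 20, 3, 0, 0, 0],
    [4, 42, 10, 0, 0, 0],
    [6, 62, 20, 0, 0, 0],
    [8, 75, 30, 0, 0, 0],
    [8.3, 78, 33, 0.001, 0, 0.001],
    [8.3, 78, 33, 0.001, 0, 0.001],
    [8.3, 78, 33, 0.001, 0, 0.001]
  ],
  "fingers": 0.5
}}

```text
t: 16.93
tcp_pos: [0.442, 0.3782, 0.1639]
orientation: [[-1.0, 0.001, -0.002], [0.001, 1.0, -0.003], [0.002, -0.003, -1.0]]
wrist_force: [0.7, -0.7, -0.0]
grip_width: 0.0427
```

Run:
```python
from look import *
delta([.442,.380,.104],DOWN)
grab('wrist','w15')
crop('w15',230,130,560,400,2.3,'w15c')
```

```text
shift [-0.1, 2.0, 59.9] turn [-0.0029, -0.0016, -0.0005] tcp [0.442, 0.3782, 0.1639] F [0.67, -0.73, -0.02] w 0.0427 t 16.9333
```

View pics/w15c.png

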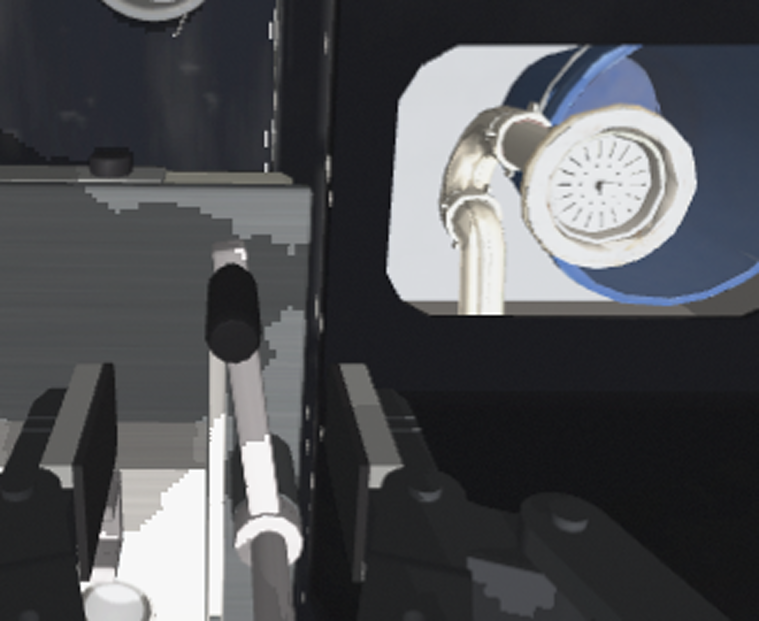

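Run:
```python
from look import *
z=load('w15')
print(plane(z,[(235/2.3+230,339/2.3+130)],.136))
```

```text
[[0.44110687 0.38132373 0.136     ]]
```

Call:
{"op": "play_rows", "data": {
  "commands": [
    [0.3, 1, 12, -0.001, -0.001, 0],
    [0.5, 2.3, 25, -0.003, -0.001, 0],
    [0.5, 2.3, 38, -0.003, -0.001, 0],
    [0.5, 2.3, 50, -0.003, -0.001, 0],
    [0.5, 2.3, 58, -0.003, -0.001, 0],
    [0.5, 2.3, 60, -0.003, -0.001, 0],
    [0.5, 2.3, 60, -0.003, -0.001, 0]
  ]
}}

```text
t: 17.57
tcp_pos: [0.4416, 0.3795, 0.1034]
orientation: [[-1.0, 0.002, -0.001], [0.002, 1.0, -0.001], [0.001, -0.001, -1.0]]
wrist_force: [-0.6, -1.0, 0.1]
grip_width: 0.0427
```

Call:
{"op": "play_rows", "data": {
  "commands": [
    [0, 0, 0, 0, 0, 0],
    [0, 0, 0, 0, 0, 0],
    [0, 0, 0, 0, 0, 0],
    [0, 0, 0, 0, 0, 0],
    [0, 0, 0, 0, 0, 0],
    [0, 0, 0, 0, 0, 0]
  ],
  "fingers": 1
}}

```text
t: 18.07
tcp_pos: [0.4419, 0.3798, 0.104]
orientation: [[-1.0, 0.002, -0.0], [0.002, 1.0, 0.0], [0.0, 0.0, -1.0]]
wrist_force: [0.3, -0.5, 2.0]
grip_width: 0.0121
```

Run:
```python
from look import *
delta([.4415,.380,.13],DOWN)
grab('side','s16');crop('s16',150,180,390,360,3.2,'s16c')
```

```text
shift [0.4, 0.2, -26.0] turn [0.0003, -0.0001, -0.0017] tcp [0.4419, 0.3798, 0.104] F [0.35, -0.51, 1.98] w 0.0121 t 18.0667
```

View pics/s16c.png

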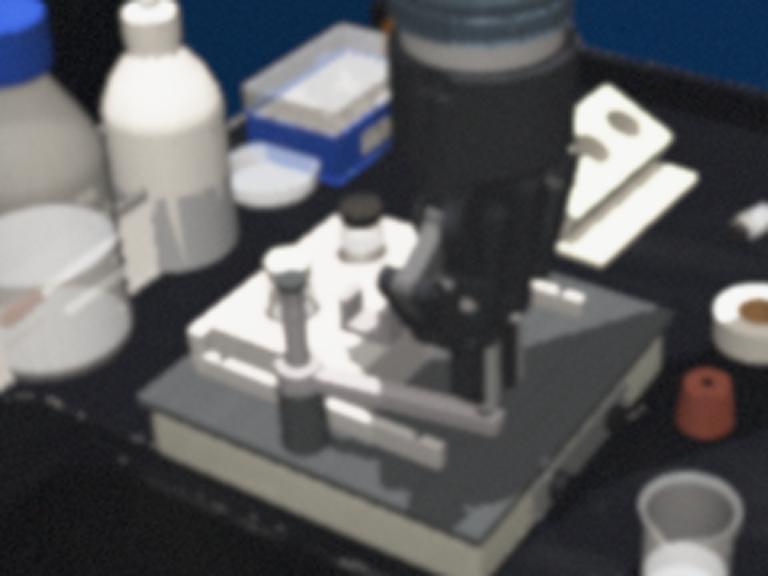

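Call:
{"op": "play_rows", "data": {
  "commands": [
    [0, 0, -4, 0, 0, 0],
    [0, 0, -9, 0, 0, 0],
    [0, 0, -14, 0, 0, 0],
    [0, 0, -19, 0, 0, 0],
    [0, 0, -24, 0, 0, 0],
    [0, 0, -28, 0, 0, 0],
    [0, 0, -28, 0, 0, 0],
    [0, 0, -28, 0, 0, 0]
  ]
}}

```text
t: 18.78
tcp_pos: [0.442, 0.3798, 0.1323]
orientation: [[-1.0, 0.002, 0.0], [0.002, 1.0, 0.0], [-0.0, 0.0, -1.0]]
wrist_force: [0.7, -0.4, -1.6]
grip_width: 0.012
```

Run:
```python
from look import *
s=state();p=s['tcp_pos'];print(p,s['wrist_force'],s['grip_width'])
R0=np.array(s['orientation'])
piv=np.array([.5355,.3920]); v=p[:2]-piv; r=np.hypot(*v); th0=np.arctan2(-v[1],-v[0]); print('r',r,'th0',th0)
for th in np.arange(th0,1.575,.1):
    q=piv-r*np.array([np.cos(th),np.sin(th)]); print(round(th,3),(R0.T@np.r_[q-p[:2],0]*1000).round(1).tolist())
q=piv-r*np.array([0,1]);print((R0.T@np.r_[q-p[:2],0]*1000).round(1))
grab('side','s17');crop('s17',150,180,390,360,3.2,'s17c')
```

```text
[0.44202774 0.37983121 0.13230935] [ 0.71318497 -0.40379889 -1.6328008 ] 0.011971208811433088
r 0.0942610328968077 th0 0.12945799188404555
0.129 [0.0, 0.0, 0.0]
0.229 [-1.7, -9.3, -0.0]
0.329 [-4.3, -18.3, -0.0]
0.429 [-7.8, -27.1, -0.0]
0.529 [-12.2, -35.4, -0.0]
0.629 [-17.4, -43.3, -0.0]
0.729 [-23.3, -50.6, -0.0]
0.829 [-29.9, -57.3, -0.0]
0.929 [-37.2, -63.3, -0.0]
1.029 [-45.0, -68.5, -0.0]
1.129 [-53.3, -73.0, -0.0]
1.229 [-62.1, -76.5, -0.0]
1.329 [-71.1, -79.2, -0.0]
1.429 [-80.3, -81.0, -0.0]
1.529 [-89.7, -81.9, -0.0]
[-93.6 -81.9  -0. ]
```

View pics/s17c.png

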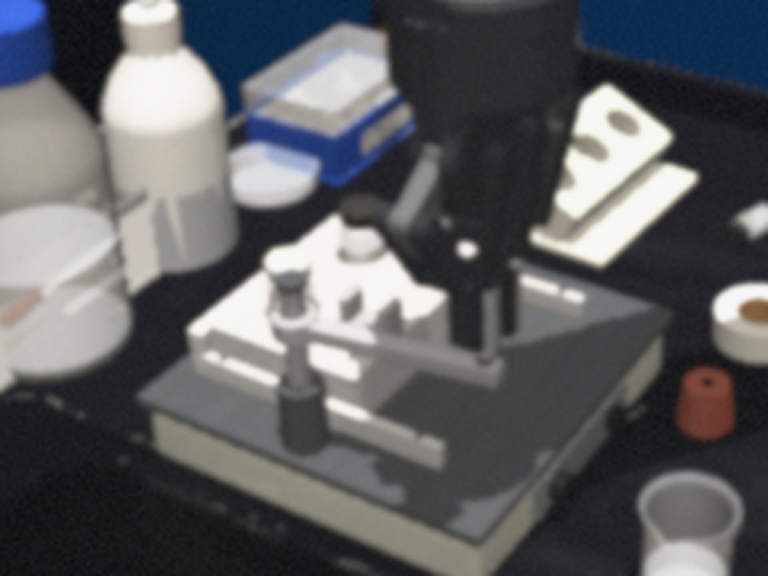

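Call:
{"op": "play_rows", "data": {
  "commands": [
    [-1.7, -9.3, 0, 0, 0, 0],
    [-4.3, -18.3, 0, 0, 0, 0],
    [-7.8, -27.1, 0, 0, 0, 0],
    [-12.2, -35.4, 0, 0, 0, 0],
    [-17.4, -43.3, 0, 0, 0, 0],
    [-23.3, -50.6, 0, 0, 0, 0],
    [-29.9, -57.3, 0, 0, 0, 0],
    [-37.2, -63.3, 0, 0, 0, 0],
    [-37.2, -63.3, 0, 0, 0, 0]
  ]
}}

```text
t: 19.58
tcp_pos: [0.4815, 0.3141, 0.1321]
orientation: [[-1.0, 0.006, 0.002], [0.006, 1.0, -0.001], [-0.002, -0.001, -1.0]]
wrist_force: [0.0, 3.5, -0.3]
grip_width: 0.0118
```

Run:
```python
from look import *
s=state();p=s['tcp_pos'];print(p,s['wrist_force'],s['grip_width'])
R0=np.array(s['orientation'])
r=.0945;piv=np.array([.5355,.3920])
for th in (1.03,1.13,1.23,1.33,1.43,1.5,1.55,1.571):
    q=piv-r*np.array([np.cos(th),np.sin(th)]); print(round(th,3),(R0.T@np.r_[q-p[:2],.1323-p[2]]*1000).round(1).tolist())
```

```text
[0.4814643  0.31409577 0.13205757] [ 9.63445927e-04  3.47166411e+00 -3.18283271e-01] 0.011799409280596952
1.03 [-5.4, -3.1, -0.2]
1.13 [-13.8, -7.5, -0.2]
1.23 [-22.5, -11.0, -0.2]
1.33 [-31.6, -13.7, -0.2]
1.43 [-40.9, -15.4, -0.2]
1.5 [-47.4, -16.1, -0.2]
1.55 [-52.2, -16.3, -0.2]
1.571 [-54.1, -16.3, -0.2]
```

Call:
{"op": "play_rows", "data": {
  "commands": [
    [-5.4, -3.1, 0, 0, 0, 0],
    [-13.8, -7.5, 0, 0, 0, 0],
    [-22.5, -11, 0, 0, 0, 0],
    [-31.6, -13.7, 0, 0, 0, 0],
    [-40.9, -15.4, 0, 0, 0, 0],
    [-47.4, -16.1, 0, 0, 0, 0],
    [-52, -16.3, 0, 0, 0, 0],
    [-54, -16.3, 0, 0, 0, 0],
    [-54, -16.3, 0, 0, 0, 0]
  ]
}}

```text
t: 20.33
tcp_pos: [0.5339, 0.2985, 0.1313]
orientation: [[-1.0, 0.005, -0.002], [0.005, 1.0, -0.0], [0.002, -0.0, -1.0]]
wrist_force: [-2.9, 4.6, -0.8]
grip_width: 0.0125
```

Run:
```python
from look import *
delta([.5355,.2975,.132],DOWN)
grab('wrist','w18');crop('w18',230,130,560,400,2.3,'w18c')
grab('side','s18');crop('s18',150,180,390,360,3.2,'s18c')
```

```text
shift [-1.6, -1.0, -0.7] turn [-0.0004, -0.0022, -0.0046] tcp [0.5339, 0.2985, 0.1313] F [-2.94, 4.61, -0.77] w 0.0125 t 20.3333
```

View pics/w18c.png

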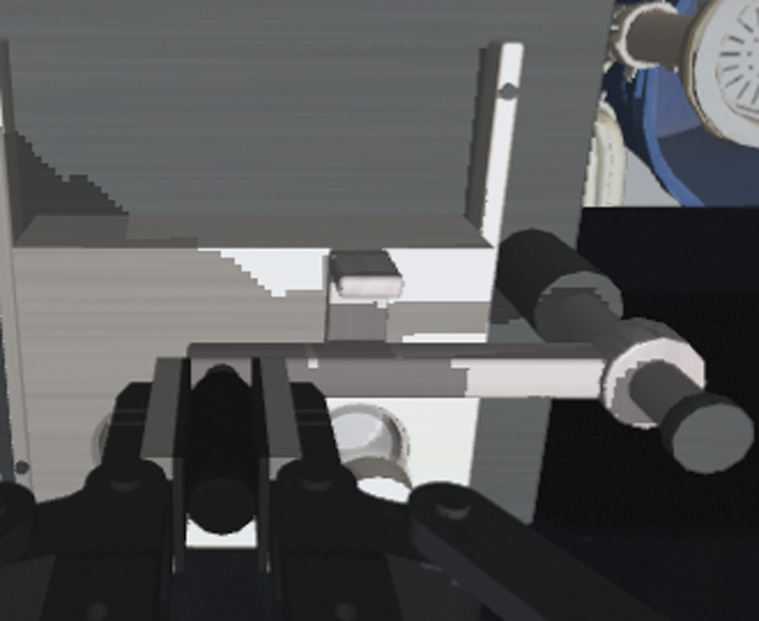

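View pics/s18c.png

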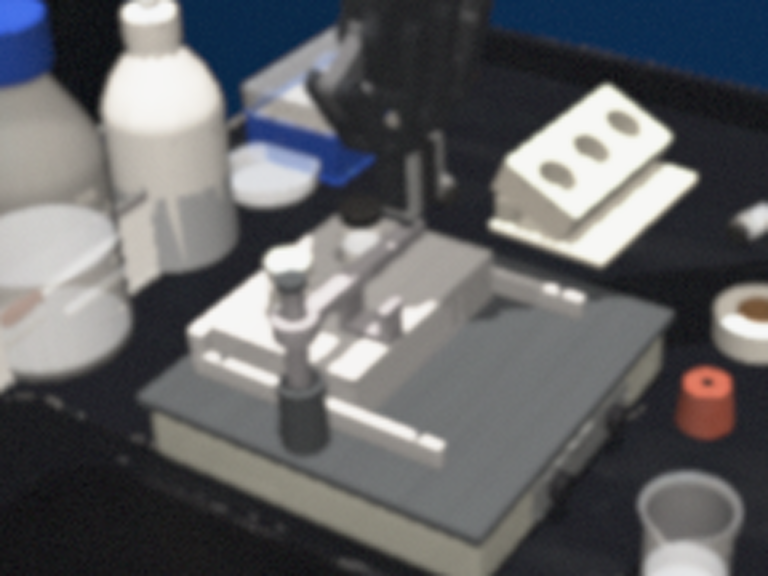

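Run:
```python
from look import *
z=load('w18')
def pc(c,x0=230,y0=130,s=2.3): return [(a/s+x0,b/s+y0) for a,b in c]
print('cheek top front/back edge',plane(z,pc([(365,276),(365,297)]),.096)[:,:2].round(4).tolist())
print('cheek bottom front',plane(z,pc([(360,250)]),.081)[:,:2].round(4).tolist())
h=.1313-.104+.092
print('arm top edges near post, near knob',plane(z,pc([(560,359),(560,397),(350,361),(350,397)]),h)[:,:2].round(4).tolist(),h)
print('arm bottom front edge',plane(z,pc([(560,345),(250,345)]),h-.01)[:,:2].round(4).tolist())
print('carrier front edge',plane(z,pc([(40,247),(480,247)]),.075)[:,:2].round(4).tolist())
print('post top',plane(z,pc([(709,438)]),.142)[:,:2])
```

```text
cheek top front/back edge [[0.5201, 0.3331], [0.5256, 0.3334]]
cheek bottom front [[0.5188, 0.3344]]
arm top edges near post, near knob [[0.5304, 0.3718], [0.5397, 0.3731], [0.5307, 0.3264], [0.5396, 0.3268]] 0.1193
arm bottom front edge [[0.532, 0.3761], [0.5318, 0.305]]
carrier front edge [[0.5197, 0.2502], [0.5202, 0.3673]]
post top [[0.53544238 0.39149865]]
```

Call:
{"op": "play_rows", "data": {
  "commands": [
    [-1, 0, 5, 0, 0, 0],
    [-1, 0, 10, 0, 0, 0],
    [-1, 0, 15, 0, 0, 0],
    [-1, 0, 19, 0, 0, 0],
    [-1, 0, 23, 0, 0, 0],
    [-1, 0, 26, 0, 0, 0],
    [-1, 0, 26.5, 0, 0, 0],
    [-1, 0, 26.5, 0, 0, 0]
  ]
}}

```text
t: 21.1
tcp_pos: [0.5343, 0.2985, 0.1047]
orientation: [[-1.0, 0.004, -0.003], [0.004, 1.0, -0.001], [0.003, -0.001, -1.0]]
wrist_force: [-3.4, 3.6, -0.5]
grip_width: 0.0124
```

Call:
{"op": "play_rows", "data": {
  "commands": [
    [0, 0, 0.5, 0, 0, 0],
    [0, 0, 0.5, 0, 0, 0],
    [0, 0, 0.5, 0, 0, 0],
    [0, 0, 0.5, 0, 0, 0],
    [0, 0, 0.5, 0, 0, 0]
  ],
  "fingers": 0.6
}}

```text
t: 21.52
tcp_pos: [0.5353, 0.2971, 0.1043]
orientation: [[-1.0, 0.006, -0.002], [0.006, 1.0, -0.002], [0.002, -0.002, -1.0]]
wrist_force: [-0.4, 0.5, -0.6]
grip_width: 0.0342
```

Run:
```python
from look import *
delta([.5355,.2975,.104],DOWN)
grab('wrist','w19');crop('w19',230,130,560,400,2.3,'w19c')
```

```text
shift [-0.2, 0.4, 0.3] turn [-0.0016, -0.002, -0.0061] tcp [0.5353, 0.2971, 0.1043] F [-0.43, 0.5, -0.62] w 0.0342 t 21.5167
```

View pics/w19c.png

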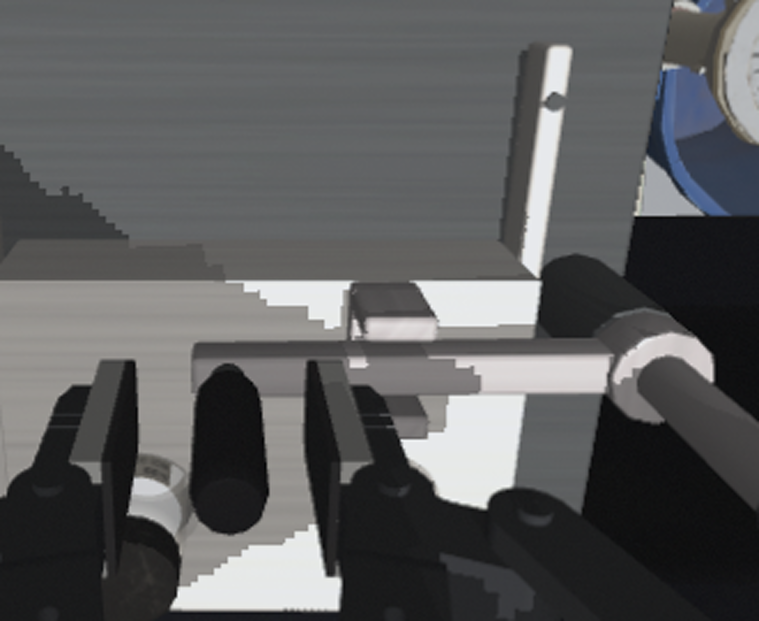

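The arm lies between the cheeks and the knob is free between the fingers. I'll rise straight up, then back off.

Call:
{"op": "play_rows", "data": {
  "commands": [
    [0, 0, -6, 0, 0, 0],
    [0, 0, -15, 0, 0, 0],
    [0, 0, -28, 0, 0, 0],
    [0, 0, -45, 0, 0, 0],
    [0, 0, -65, 0, 0, 0],
    [0, 0, -90, 0, 0, 0],
    [15, 0, -110, 0, 0, 0],
    [40, -15, -125, 0, 0, 0],
    [60, -30, -130, 0, 0, 0],
    [60, -30, -130, 0, 0, 0],
    [60, -30, -130, 0, 0, 0]
  ]
}}

```text
t: 22.48
tcp_pos: [0.4752, 0.2678, 0.2367]
orientation: [[-1.0, 0.006, 0.001], [0.006, 1.0, 0.0], [-0.001, 0.0, -1.0]]
wrist_force: [0.8, 0.0, -0.2]
grip_width: 0.0344
```

Run:
```python
from look import *
delta([.5355,.2975,.104],DOWN)
p,d,cm=grab('wrist','w20');crop('w20',230,100,560,370,2.3,'w20c')
grab('side','s20');crop('s20',150,180,390,360,3.2,'s20c');grab('scene','c20')
```

```text
shift [-60.0, 30.0, 132.8] turn [0.0002, 0.001, -0.0057] tcp [0.4752, 0.2678, 0.2367] F [0.82, 0.0, -0.24] w 0.0344 t 22.4833
```

View pics/w20c.png

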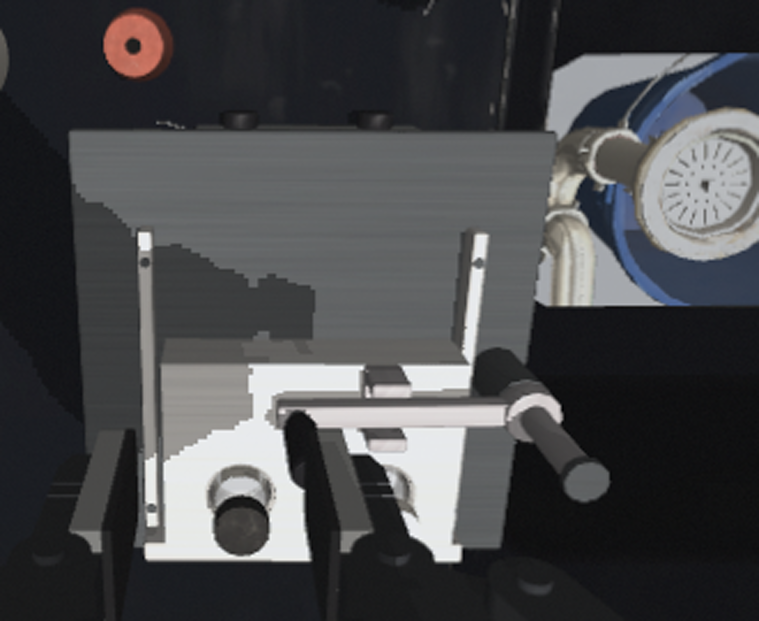

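View pics/s20c.png

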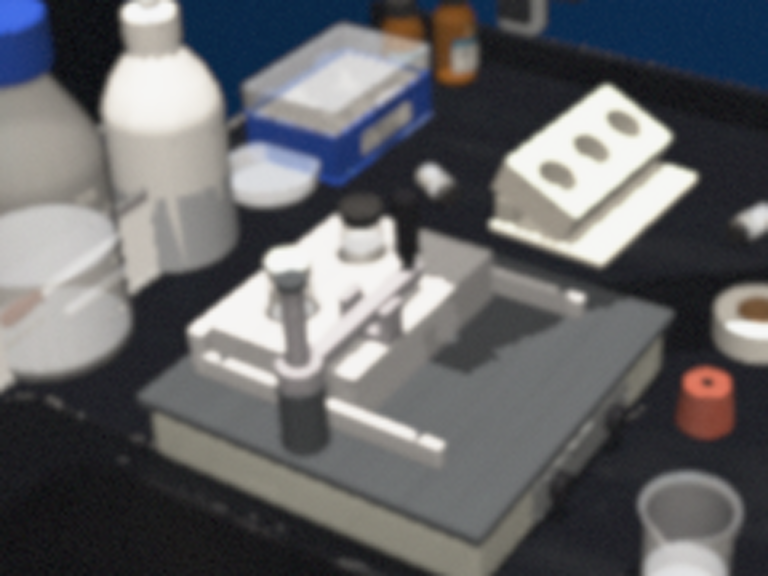

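View pics/c20.png

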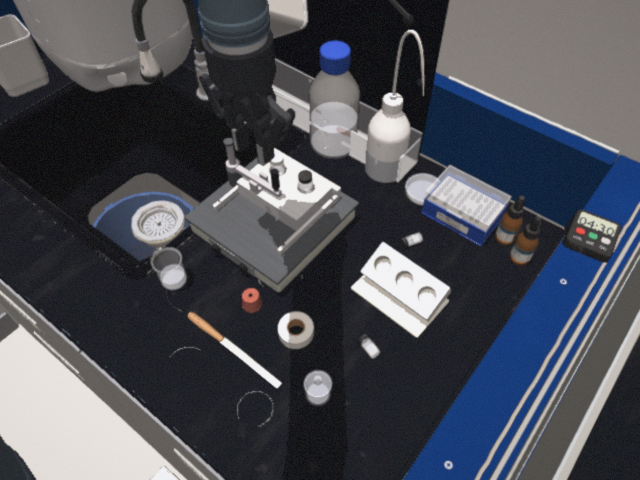

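Run:
```python
from look import *
z=load('w20');P=cloud(z)
def pc(c,x0=230,y0=100,s=2.3): return [(a/s+x0,b/s+y0) for a,b in c]
for n,c in [('arm near post',(480,412)),('arm mid',(340,412)),('black cap',(241,528)),('white cap?',(418,520)),('carrier top',(270,385))]:
    u,v=[int(t) for t in pc([c])[0]]; print(n,np.median(P[v-1:v+2,u-1:u+2].reshape(-1,3),0).round(4))
a=plane(z,pc([(300,412),(490,412)]),.092);d=a[0]-a[1];print('swing',np.arctan2(-d[1],-d[0]), a.round(4).tolist())
print('carrier front',plane(z,pc([(165,363),(465,363)]),.075)[:,0],'deck front',plane(z,pc([(75,131),(550,132)]),.045)[:,0],'stop top front/back?',plane(z,pc([(300,543),(300,560)]),.073)[:,0])
```

```text
arm near post [0.5345 0.3716 0.0902]
arm mid [0.5345 0.3148 0.0906]
black cap [0.5796 0.2745 0.1036]
white cap? [0.5782 0.3469 0.1018]
carrier top [0.53   0.2878 0.0734]
swing 1.565866713469311 [[0.5338, 0.2992, 0.092], [0.5342, 0.3755, 0.092]]
carrier front [0.51931372 0.52000425] deck front [0.42737915 0.42908413] stop top front/back? [0.60939089 0.61857611]
```

```bash
python3 -c "
from station import *
print(finish_job()); print(state()['t'])"
```

```text
the job is handed in; nothing more can be done
None
the job is handed in; nothing more can be done
```

The job is handed in at about 22.6 s of the 59 s allowed, and my last checks found every part of it in place. `finish_job()` gave no verdict, so these are my own readings.

I drew the vial out of the slanted stand, seated it in the carrier's free hole and let go. Then I pushed the carrier onto the back stop until it held at about 7.6 N. Last, I lifted the latch about 28 mm by its knob, swung it over the keeper and lowered it into the notch.

Last checks, from the final pictures:
- **Vials:** just after I let go of the loaded vial, both cap tops read z ≈ 0.1036 m, so they were level. In the final picture the black cap still reads 0.1036 m. The other vial's cap was partly hidden by a finger and read 0.1018 m there, but in the side view both vials look upright and seated.
- **Carrier:** the front face is at x ≈ 0.5197 m and the stop's front is at 0.6094 m, which leaves no gap for the 90 mm block.
- **Latch:** the arm lies between the cheeks at a swing of about 1.566 rad. Its top reads 0.0905 m against 0.092 m expected. The carrier top reads low by the same 1.5 mm, so I take that as a depth offset and the arm as fully down.
- **Bystanders:** the stopper and tape appear where they were at the start.
- **Robot:** clear of everything.

The wrist pictures disagreed with each other by up to about 2 mm on where the vial sat in the grip. I re-checked it against the hole just before inserting, and it went in without noticeable force.

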